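Stow sample canisters in a pyramid, crate the jars, open the purge

TASK

Clear up after the sampling run: lay all the steel canisters from the blue tray into the aluminium cradle as a neat pyramid (three side by side at the bottom, any further ones saddled squarely in the gaps above) and stand every capped jar upright in a cell of its own in the wooden crate. Only when everything is stowed, turn the lever of the purge valve from shut to half open, that is 45 degrees (within 5), and let go. Leave the other things on the bench where they are.

Things in the scene. Friction and masses are not known exactly. Their poses are not given: they have to be found in the camera images.
- canister1: plain steel canister, a cylinder 40 mm in diameter, 54 mm long, flat ends, 180 g; 4 to 6 are present, all alike, lying at first in a fixed blue tray (4 mm sheet, ribs 10 mm high; nests 56 mm apart sideways, 100 mm lengthways), centre 24 mm over the bench. Origin at its centre, x along its axis (either end, any roll). Easily held by its flat ends from above, which leaves its sides free
- canister2: plain steel canister, a cylinder 40 mm in diameter, 54 mm long, flat ends, 180 g; 4 to 6 are present, all alike, lying at first in a fixed blue tray (4 mm sheet, ribs 10 mm high; nests 56 mm apart sideways, 100 mm lengthways), centre 24 mm over the bench. Origin at its centre, x along its axis (either end, any roll). Easily held by its flat ends from above, which leaves its sides free
- canister3: plain steel canister, a cylinder 40 mm in diameter, 54 mm long, flat ends, 180 g; 4 to 6 are present, all alike, lying at first in a fixed blue tray (4 mm sheet, ribs 10 mm high; nests 56 mm apart sideways, 100 mm lengthways), centre 24 mm over the bench. Origin at its centre, x along its axis (either end, any roll). Easily held by its flat ends from above, which leaves its sides free
- canister4: plain steel canister, a cylinder 40 mm in diameter, 54 mm long, flat ends, 180 g; 4 to 6 are present, all alike, lying at first in a fixed blue tray (4 mm sheet, ribs 10 mm high; nests 56 mm apart sideways, 100 mm lengthways), centre 24 mm over the bench. Origin at its centre, x along its axis (either end, any roll). Easily held by its flat ends from above, which leaves its sides free
- canister5: plain steel canister, a cylinder 40 mm in diameter, 54 mm long, flat ends, 180 g; 4 to 6 are present, all alike, lying at first in a fixed blue tray (4 mm sheet, ribs 10 mm high; nests 56 mm apart sideways, 100 mm lengthways), centre 24 mm over the bench. Origin at its centre, x along its axis (either end, any roll). Easily held by its flat ends from above, which leaves its sides free
- canister6: plain steel canister, a cylinder 40 mm in diameter, 54 mm long, flat ends, 180 g; 4 to 6 are present, all alike, lying at first in a fixed blue tray (4 mm sheet, ribs 10 mm high; nests 56 mm apart sideways, 100 mm lengthways), centre 24 mm over the bench. Origin at its centre, x along its axis (either end, any roll). Easily held by its flat ends from above, which leaves its sides free
- jar1: a capped jar standing on the bench, 40 mm in diameter (cap 41 mm), 64 mm tall, 120 g, heavy at the bottom; 2 or 3 are present. Origin at the centre of its underside, z up its axis
- jar2: a capped jar standing on the bench, 40 mm in diameter (cap 41 mm), 64 mm tall, 120 g, heavy at the bottom; 2 or 3 are present. Origin at the centre of its underside, z up its axis
- jar3: a capped jar standing on the bench, 40 mm in diameter (cap 41 mm), 64 mm tall, 120 g, heavy at the bottom; 2 or 3 are present. Origin at the centre of its underside, z up its axis
- cradle: fixed aluminium cradle, an 8 mm plate 40 mm (x) by 150 mm (y) with four ribs (10 mm wide, top 15 mm over the bench) at y = -66, -22, 22, 66 mm. Three canisters lie between the ribs side by side at 44 mm pitch, axes along the cradle's x, overhanging the plate by 7 mm at each end. Origin under its centre
- place0 (a point): where a canister's centre belongs in the cradle: bottom row, y = -44 mm, 28 mm over the bench; frame parallel to the cradle's
- place1 (a point): where a canister's centre belongs in the cradle: bottom row, y = 0, 28 mm over the bench; frame parallel to the cradle's
- place2 (a point): where a canister's centre belongs in the cradle: bottom row, y = 44 mm, 28 mm over the bench; frame parallel to the cradle's
- place3 (a point): where a canister's centre belongs in the cradle: second row, saddled between place0 and place1, 61 mm over the bench; frame parallel to the cradle's
- place4 (a point): where a canister's centre belongs in the cradle: second row, saddled between place1 and place2, 61 mm over the bench; frame parallel to the cradle's
- place5 (a point): where a canister's centre belongs in the cradle: top, saddled between place3 and place4, 94 mm over the bench; frame parallel to the cradle's
- cell0 (a point): centre of the floor of cell 0 (4 mm over the bench) of a fixed open wooden crate, 180 mm by 64 mm, 28 mm high, walls and dividers 4 mm thick, with three cells in a row along this point's x at 59 mm pitch, each 54 mm (x) by 56 mm (y) inside; cell1 is the middle one
- cell1 (a point): centre of the floor of cell 1 (4 mm over the bench) of a fixed open wooden crate, 180 mm by 64 mm, 28 mm high, walls and dividers 4 mm thick, with three cells in a row along this point's x at 59 mm pitch, each 54 mm (x) by 56 mm (y) inside; cell1 is the middle one
- cell2 (a point): centre of the floor of cell 2 (4 mm over the bench) of a fixed open wooden crate, 180 mm by 64 mm, 28 mm high, walls and dividers 4 mm thick, with three cells in a row along this point's x at 59 mm pitch, each 54 mm (x) by 56 mm (y) inside; cell1 is the middle one
- valve_lever (a joint): angle (rad) of the purge valve's lever about the upward vertical, on the right of the bench: 0 shut (lever across the pipe), 1.571 fully open (lever along the pipe), growing counter-clockwise seen from above; it stays where it is left (0.12 N m)
- lever_grip (a point): a good point to pinch the lever from above, 52 mm from its axis, 80 mm over the bench, in the middle of its height (the lever is a bar 11 mm wide, 16 mm high, reaching 73 mm from the axis). Its x points outward along the lever, z up, so the vertical axis of turning is 52 mm back along -x. The brass valve body below ends 60 mm over the bench; a scale disc on it has marks at shut, half and full
- tape_roll: bystander: roll of tape, 60 mm across, 18 mm high; leave alone
- spanner: bystander: steel spanner, 150 mm long; leave alone
- marker: bystander: dark marker pen, 120 mm long, 14 mm thick, lying down; leave alone
Things that resemble listed ones, but are neither listed nor needed, are in the scene too. What is shaped like the canister4 but pink, red or yellow is not meant.

How it is judged:
On the way, in this order (a step that is already met when the one before it is completed fails the run):
1. every canister present lies in the pyramid and every jar present stands in its own cell of the crate ((distance between canister1 and place0 below 0.014 m or distance between canister1 and place1 below 0.014 m or distance between canister1 and place2 below 0.014 m or distance between canister1 and place3 below 0.014 m or distance between canister1 and place4 below 0.014 m or distance between canister1 and place5 below 0.014 m) and angle between the x axis of each of canister1, canister2, canister3, canister4, canister5, canister6 and the x axis of cradle, either way round below 0.2 rad and (distance between canister2 and place0 below 0.014 m or distance between canister2 and place1 below 0.014 m or distance between canister2 and place2 below 0.014 m or distance between canister2 and place3 below 0.014 m or distance between canister2 and place4 below 0.014 m or distance between canister2 and place5 below 0.014 m) and (distance between canister3 and place0 below 0.014 m or distance between canister3 and place1 below 0.014 m or distance between canister3 and place2 below 0.014 m or distance between canister3 and place3 below 0.014 m or distance between canister3 and place4 below 0.014 m or distance between canister3 and place5 below 0.014 m) and (distance between canister4 and place0 below 0.014 m or distance between canister4 and place1 below 0.014 m or distance between canister4 and place2 below 0.014 m or distance between canister4 and place3 below 0.014 m or distance between canister4 and place4 below 0.014 m or distance between canister4 and place5 below 0.014 m) and (distance between canister5 and place0 below 0.014 m or distance between canister5 and place1 below 0.014 m or distance between canister5 and place2 below 0.014 m or distance between canister5 and place3 below 0.014 m or distance between canister5 and place4 below 0.014 m or distance between canister5 and place5 below 0.014 m) and (distance between canister6 and place0 below 0.014 m or distance between canister6 and place1 below 0.014 m or distance between canister6 and place2 below 0.014 m or distance between canister6 and place3 below 0.014 m or distance between canister6 and place4 below 0.014 m or distance between canister6 and place5 below 0.014 m) and (horizontal distance between jar1 and cell0 below 0.014 m or horizontal distance between jar1 and cell1 below 0.014 m or horizontal distance between jar1 and cell2 below 0.014 m) and height (world z) of each of jar1, jar2, jar3 below 0.012 m and angle between each of jar1, jar2, jar3's own z axis and vertical below 0.15 rad and (horizontal distance between jar2 and cell0 below 0.014 m or horizontal distance between jar2 and cell1 below 0.014 m or horizontal distance between jar2 and cell2 below 0.014 m) and (horizontal distance between jar3 and cell0 below 0.014 m or horizontal distance between jar3 and cell1 below 0.014 m or horizontal distance between jar3 and cell2 below 0.014 m)), for 0.2 s.
2. then the valve lever is set half open, 45 degrees (5 either way) (value of joint valve_lever between 0.695 and 0.875 rad), for 0.2 s.
At the end, for the whole second after the job is handed in: each canister is within 14 mm of a pyramid place, its axis along the cradle's x (0.2 rad); each jar stands on a cell's floor (within 14 mm of the cell's centre, underside below 12 mm, tilt under 0.15 rad); the lever stands at 0.785 rad, 0.09 either way; all at rest (all of step 1 and all of step 2 and linear speed of each of canister1, canister2, canister3, canister4, canister5, canister6, jar1, jar2, jar3 below 0.03 m/s); the robot touches nothing.
It fails at once if a bystander is pushed more than 3 cm from its place (distance of any of tape_roll, spanner, marker from where it was at the start of the episode above 0.03 m).
Of canister1, canister2, canister3, canister4, canister5, canister6 only 4 to 6 are there at a start; the rules pass over those that are not, and their reading is None.
Of jar1, jar2, jar3 only 2 to 3 are there at a start; the rules pass over those that are not, and their reading is None.
At some moment in a run one of jar1, jar2, jar3 may be knocked a few centimetres aside while the robot is not near it.
Once in a run the grip may slacken for a moment while it holds something.
It also fails if it takes over 210 s, if anything falls off the work surface, if the arm or the gripper's body presses on something with over 40 N, if the wrist force passes 120 N, or if a joint passes its speed limit or range.

ROBOT

A 6-joint arm with a two-finger parallel gripper is mounted at the origin on the work surface. World frame = base frame: x ahead of the robot, y to its left, z up, the work surface at z = 0. Lengths are in m, angles in rad, forces in N, time in s.
With the tool pointing down it reaches from about 0.375 to 0.9 m from the base axis. Payload 3.1 kg.
Tool frame: the origin (TCP) lies on the centre line of the jaws, within the pads' length; the fingertips stand 19 mm ahead of it and the grasp point (between the pads) is the TCP; z points along the fingers, y is the line along which they close (so a half turn about z gives the same grasp; the last joint's range is limited). The gripper opens to 85 mm and grips with 20 to 120 N. Pads are 22 mm wide; open, the fingers measure 114 mm over their backs; the gripper's body (76 mm by 85 mm) begins 54 mm behind the grasp point. The pads swing forward as they close: fully open they stand 13 mm farther back than shut.
Start: joints at [0.96, 0.527, 1.433, -0, 1.181, -0.178], TCP at [0.262, 0.567, 0.25] pointing down, gripper open.
Joint ranges: [-3.08, 3.08], [-0.75, 2.2], [0.22, 2.44], [-1.43, 4.57], [0, 2.65], [-2.85, 2.85]. Speed limits (rad/s): [2.79, 2.79, 3.14, 3.14, 3.14, 3.14].

INTERFACE

Orientations are given as a unit quaternion [x, y, z, w].
In Python, from station import manip, cams, sign_off gives the robot as it stands.
- The arm moves only by the tool carry_out, never from a script. Its argument "targets" is a list that holds one entry, the list of rows, each a list of 7 numbers: the shift along the tool's x, y, z in cm, then the turn, a rotation vector about the tool's x, y, z in degrees, then the finger opening in cm, from 0 to 8.54. A call has 1 to 12 rows; each row is the pose to reach, as a shift and turn from the pose commanded when the call began, along the tool's axes at that moment; what a row does not reach only later rows make up. A row lasts 1/12 s, in which the tool goes at most 41.7 mm and 7.16 degrees, less where a joint would pass 70% of its speed; a pose out of reach is approached as far as the arm can. A call with a gripper value outside its range is refused whole. The fingers move at their own pace and stop on an object; "force" is the grip in N (left out, the last holds). Time passes only in rows, so rows that repeat a pose let the fingers close. It gives the time, the measured TCP pose, the force, the opening and the grip force at its end, in the units of the state.
- manip.sense(): the state, without advancing time (a new reading comes with each control period).
- cams.snapshot(name): name is "side" or "top" or "wrist"; returns the picture (384x512x3 uint8, red, green, blue); there is no depth.
- cams.camera_info(name): a dict with "K" (3x3 intrinsics, pixels), "T" (4x4, takes a point from camera to world coordinates). Camera axes: x right, y down, z forward; pixel columns grow to the right and rows downward; lengths in m; the calibration is good to about 2 mm. A picture is of the moment at which its call begins: read the wrist's pose just before it. camera_info takes no time and is no camera call; for the wrist camera it gives the pose at the moment of the call.
- sign_off(): hands the job in; it is judged then, once.
The state is a dict: "t": time; "q": joint angles; "qd": joint speeds; "tau": joint torques, N m; "tcp_pos": TCP position; "tool_rot": TCP orientation; "force": force on the tool from outside, world axes, zero at the start; "ft_torque": the same for the moment, N m; "finger_gap": opening from 0.0 (shut) to 1.0 (fully open); "gripper_force": force on a finger pad.
Only numpy, scipy, OpenCV 4.12 (cv2) and the standard library are available. Lean on these libraries where they do the work, as an engineer would, in place of code of your own. Each camera call takes 0.05 s, during which the arm holds its last target. There are 200 camera calls.

## Working session

There is one attempt and no reset: what is moved stays moved. The work goes in short steps, Python scripts to look and compute and a tool call to move; the robot and the scene stay as the last step left them, time stands still between calls to the robot, and variables do not carry over. Pictures are saved under pics/ and viewed, at most 14 in all, crops included, and the job is handed in when it is done.

Besides the shell and the picture viewer there is one more tool, called after ">>>" as name(argument=value, ...) on one line, values as JSON. carry_out: Moves the arm, as the interface text tells. Its arguments: {"type":"object","properties":{"targets":{"type":"array"},"force":{"type":"number"}},"required":["targets"]}

```bash
ls; mkdir -p pics
python3 - <<'E'
from station import manip,cams
import cv2,numpy as np
s=manip.sense();print({k:np.round(v,3) for k,v in s.items()})
for n in ["top","side"]:
    im=cams.snapshot(n);i=cams.camera_info(n);np.savez(n+"_cal.npz",**i);print(n,np.round(i["K"],1).tolist(),np.round(i["T"],3).tolist())
    cv2.imwrite(f"pics/{n}0.png",im[:,:,::-1]); cv2.imwrite(f"pics/{n}0b.png",cv2.resize(im[:,:,::-1],(800,600),interpolation=cv2.INTER_CUBIC))
E
```

```text
pics
{'t': np.float64(0.0), 'q': array([ 0.96 ,  0.528,  1.434,  0.   ,  1.181, -0.179]), 'qd': array([ 0.   ,  0.   ,  0.   , -0.   ,  0.001,  0.001]), 'tau': array([ 1.0000e-03, -4.4235e+01, -1.7803e+01, -0.0000e+00,  8.0000e-03,
        0.0000e+00]), 'tcp_pos': array([0.262, 0.567, 0.249]), 'tool_rot': array([ 0.215,  0.977, -0.001, -0.   ]), 'force': array([ 0.929, -0.178, -0.388]), 'ft_torque': array([-0.018, -0.052, -0.014]), 'gripper_force': np.float64(0.0), 'finger_gap': np.float64(1.001)}
top [[403.6, 0.0, 253.6], [0.0, 403.6, 189.5], [0.0, 0.0, 1.0]] [[0.026, -0.996, 0.091, 0.418], [-0.999, -0.028, -0.017, 0.007], [0.019, -0.09, -0.996, 1.079], [0.0, 0.0, 0.0, 1.0]]
side [[427.5, 0.0, 259.0], [0.0, 427.5, 194.5], [0.0, 0.0, 1.0]] [[-0.987, -0.112, 0.117, 0.378], [-0.161, 0.743, -0.65, 0.767], [-0.014, -0.66, -0.751, 0.965], [0.0, 0.0, 0.0, 1.0]]
```

View pics/top0b.png

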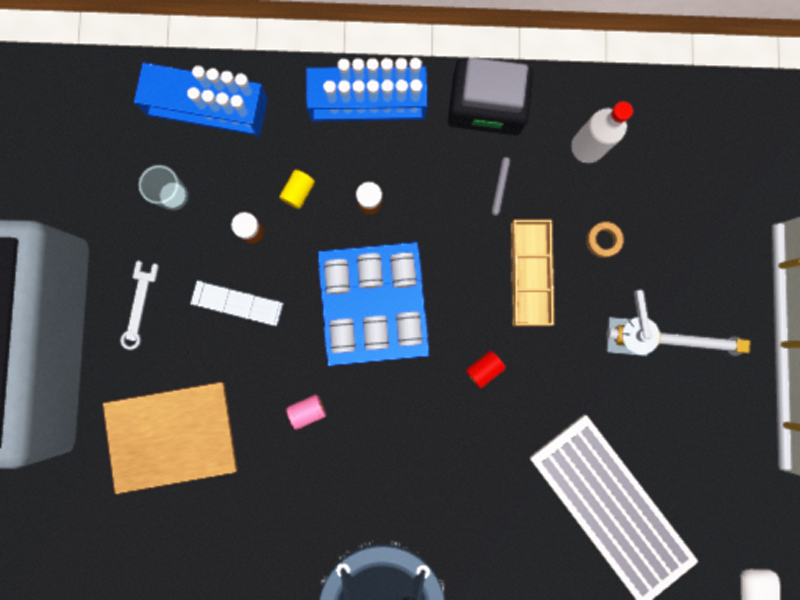

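View pics/side0b.png

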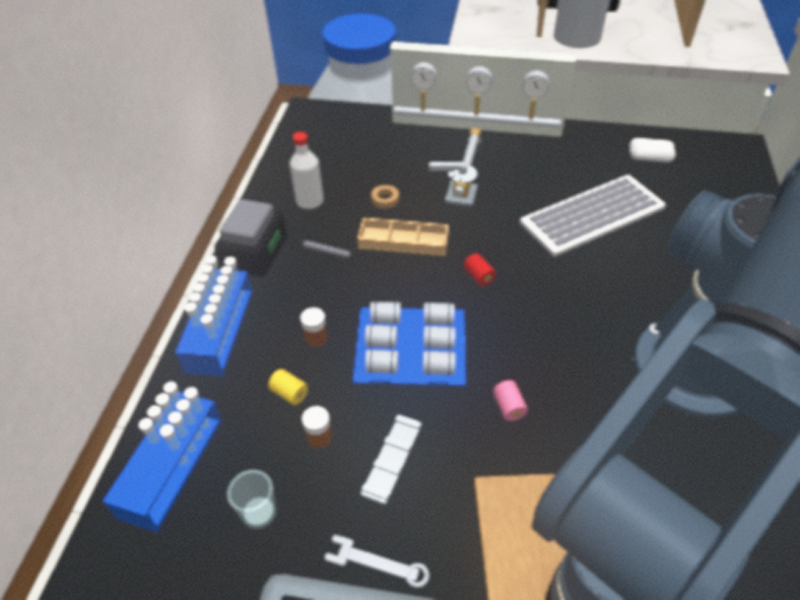

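```bash
cat > h.py <<'E'
import numpy as np, cv2
from scipy.spatial.transform import Rotation as R
from station import manip,cams
def cast(info,px,z):
    px=np.atleast_2d(px).astype(float); K,T=info["K"],info["T"]
    d=(np.c_[px,np.ones(len(px))]@np.linalg.inv(K).T)@T[:3,:3].T; o=T[:3,3]
    return o+d*((z-o[2])/d[:,2])[:,None]
def proj(info,P):
    P=np.atleast_2d(P); T=info["T"]; c=(P-T[:3,3])@T[:3,:3]; u=c@info["K"].T; return u[:,:2]/u[:,2:]
def blobs(mask,amin=40):
    cs,_=cv2.findContours(mask.astype(np.uint8),cv2.RETR_EXTERNAL,cv2.CHAIN_APPROX_NONE)
    return [c for c in cs if cv2.contourArea(c)>=amin]
def go(x,y,z,yaw=None):
    """shift cm / turn deg (tool axes) to a tool-down pose; yaw = world direction of tool y (deg), mod 180"""
    s=manip.sense(); Rm=R.from_quat(s["tool_rot"])
    sh=Rm.inv().apply(np.array([x,y,z])-s["tcp_pos"])*100
    ty=Rm.as_matrix()[:,1]; cur=np.degrees(np.arctan2(ty[1],ty[0]))
    if yaw is None: yaw=cur
    opts=[]
    for a in (yaw,yaw+180):
        yy=np.array([np.cos(np.radians(a)),np.sin(np.radians(a)),0]); zz=np.array([0,0,-1.]); xx=np.cross(yy,zz)
        opts.append((Rm.inv()*R.from_matrix(np.c_[xx,yy,zz])).as_rotvec(degrees=True))
    opts.sort(key=np.linalg.norm)
    print("pos",np.round(s["tcp_pos"],4),"cur yaw",round(cur,1),"q6",round(s["q"][5],2),"t",round(s["t"],1),"| shift cm",np.round(sh,2),"turn",np.round(opts[0],1))
E
python3 - <<'E'
from h import *
im=cv2.imread("pics/top0.png"); info=dict(np.load("top_cal.npz"))
hsv=cv2.cvtColor(im,cv2.COLOR_BGR2HSV); H,S,V=cv2.split(hsv)
def show(n,mask,z,amin=40,box=None):
    if box is not None:
        m=np.zeros_like(mask); m[box[1]:box[3],box[0]:box[2]]=1; mask=mask&m.astype(bool)
    for c in blobs(mask,amin):
        (cx,cy),(w,h),a=cv2.minAreaRect(c); b=cv2.boxPoints(((cx,cy),(w,h),a)); W=cast(info,b,z)
        e1,e2=W[1]-W[0],W[2]-W[1]
        if np.linalg.norm(e1)<np.linalg.norm(e2): e1,e2=e2,e1
        print(n,"px",np.round([cx,cy],1),"xy",np.round(cast(info,[cx,cy],z)[0,:2],4),"L,W",np.round([np.linalg.norm(e1),np.linalg.norm(e2)],3),"dir long",round(np.degrees(np.arctan2(e1[1],e1[0]))%180,1))
white=(S<60)&(V>120)
show("can",white,.034,80,(203,154,274,234))
show("jar",white&(V>170),.064,60,(145,110,250,160))
show("cradle",white,.012,200,(115,170,190,215))
show("crate",(H>10)&(H<30)&(S>60)&(V>120),.028,300,(320,135,360,215))
show("tray",(H>95)&(H<125)&(S>120)&(V>80),.004,1000,(195,145,285,240))
show("lever",white,.085,60,(395,180,435,230))
show("red",((H<8)|(H>172))&(S>150)&(V>100),.03,60,(290,215,330,255))
E
```

```text
can px [218.8 214.5] xy [0.4458 0.0775] L,W [0.054 0.037] dir long 6.3
can px [240. 213.] xy [0.4512 0.0229] L,W [0.052 0.036] dir long 1.6
can px [261.5 210. ] xy [ 0.4603 -0.0325] L,W [0.053 0.037] dir long 7.0
can px [215.3 176.6] xy [0.5441 0.0898] L,W [0.056 0.037] dir long 6.0
can px [257.8 172.5] xy [ 0.558  -0.0205] L,W [0.056 0.037] dir long 7.0
can px [236.4 172.7] xy [0.5559 0.0353] L,W [0.055 0.037] dir long 5.7
jar px [156.2 143.8] xy [0.6201 0.2402] L,W [0.04  0.038] dir long 46.7
jar px [235.5 124.5] xy [0.6762 0.0406] L,W [0.039 0.038] dir long 1.6
cradle px [151.1 193.8] xy [0.4963 0.2593] L,W [0.152 0.042] dir long 77.5
crate px [340.5 174. ] xy [ 0.5611 -0.2387] L,W [0.182 0.071] dir long 1.6
tray px [238.3 194. ] xy [0.5028 0.0293] L,W [0.201 0.179] dir long 6.8
lever px [408.8 212.6] xy [ 0.4619 -0.3961] L,W [0.106 0.094] dir long 39.8
red px [310.7 235.8] xy [ 0.3973 -0.1619] L,W [0.057 0.039] dir long 129.7
```

Candidates (800×600 top view):
- **Canisters:** steel ones in the tray at (336,277), (370,270), (403,269), (342,336), (376,332), (409,329). The lookalikes are yellow (297,189), pink (306,412) and red (486,369), and I rule them out by colour.
- **Jars:** brown, white-capped ones at (245,227) and (369,196). The lookalikes are the beaker (163,186), the bottle (600,135) and the test tubes.
- **Cradle:** (237,303), as opposed to the keyboard-like thing at (613,510).
- **Crate:** (532,272), as opposed to the wooden board at (170,438).

Next I move over the tray for a close wrist view.

```bash
python3 -c "
from h import *
go(.47,.03,.32,6.5); i=cams.camera_info('wrist'); s=manip.sense(); M=R.from_quat(s['tool_rot']).as_matrix(); print(np.round(M.T@(i['T'][:3,3]-s['tcp_pos']),3),np.round(M.T@i['T'][:3,:3],2),i['K'])"
```

```text
pos [0.2617 0.5669 0.2494] cur yaw 65.2 q6 -0.18 t 0.1 | shift cm [-41.42 -40.02  -6.99] turn [-0.1  0.  58.7]
[ 0.067  0.001 -0.124] [[-0.   -0.96 -0.27]
 [ 1.   -0.    0.  ]
 [-0.   -0.27  0.96]] [[307.35288683   0.         254.57690755]
 [  0.         307.35288683 187.01942661]
 [  0.           0.           1.        ]]
```

>>> carry_out(targets=[[[-20,-20,-7,0,0,30,8.5],[-41.4,-40,-7,0,0,58.7,8.5],[-41.4,-40,-7,0,0,58.7,8.5],[-41.4,-40,-7,0,0,58.7,8.5],[-41.4,-40,-7,0,0,58.7,8.5],[-41.4,-40,-7,0,0,58.7,8.5],[-41.4,-40,-7,0,0,58.7,8.5],[-41.4,-40,-7,0,0,58.7,8.5],[-41.4,-40,-7,0,0,58.7,8.5],[-41.4,-40,-7,0,0,58.7,8.5],[-41.4,-40,-7,0,0,58.7,8.5],[-41.4,-40,-7,0,0,58.7,8.5]]], force=60)

```text
t: 1.1
tcp_pos: [0.4412, 0.103, 0.3115]
tool_rot: [0.666, 0.746, -0.0, -0.0]
force: [0.8, -0.5, -0.3]
finger_gap: 0.997
gripper_force: 0.0
```

```bash
python3 -c "
from h import *
go(.47,.03,.32,6.5)"
```

```text
pos [0.4412 0.103  0.3115] cur yaw 6.5 q6 -0.13 t 1.1 | shift cm [-7.58  2.03 -0.85] turn [-0. -0.  0.]
```

>>> carry_out(targets=[[[-7.6,2,-0.9,0,0,0,8.5],[-7.6,2,-0.9,0,0,0,8.5],[-7.6,2,-0.9,0,0,0,8.5],[-7.6,2,-0.9,0,0,0,8.5],[-7.6,2,-0.9,0,0,0,8.5]]])

```text
t: 1.52
tcp_pos: [0.4689, 0.0319, 0.3198]
tool_rot: [0.666, 0.746, -0.0, -0.001]
force: [-0.2, 0.2, 0.2]
finger_gap: 0.998
gripper_force: 0.0
```

Run:
```python
from h import *
go(.47,.03,.32,6.5)
info=cams.camera_info("wrist"); im=cams.snapshot("wrist")[:,:,::-1].copy(); np.savez("w1.npz",**info)
cv2.imwrite("pics/w1.png",im)
```

```text
pos [0.4689 0.0319 0.3198] cur yaw 6.4 q6 -0.28 t 1.5 | shift cm [-0.2   0.09 -0.02] turn [-0.1 -0.1 -0.1]
```

View pics/w1.png

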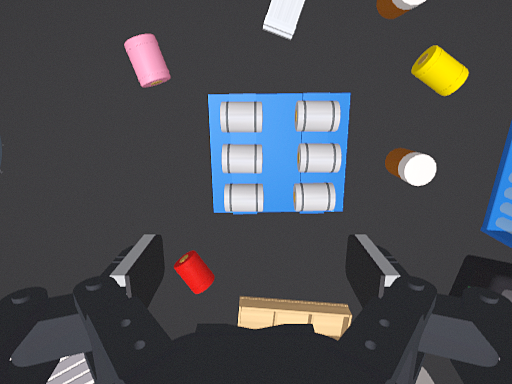

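The wrist view shows six plain steel canisters in the tray at (241,117), (242,158), (243,197), (318,116), (320,157), (316,196). The pink, red and yellow decoys are outside it. I'll measure these and compare with the top view.

Run:
```python
from h import *
im=cv2.imread("pics/w1.png"); info=dict(np.load("w1.npz"))
H,S,V=cv2.split(cv2.cvtColor(im,cv2.COLOR_BGR2HSV))
def rect(n,m,z,box,amin):
    k=np.zeros_like(V); k[box[1]:box[3],box[0]:box[2]]=1
    m=cv2.morphologyEx((m&(k>0)).astype(np.uint8),cv2.MORPH_CLOSE,np.ones((7,7)))
    for c in blobs(m,amin):
        W=cast(info,c[:,0,:],z)[:,:2].astype(np.float32)*1000
        (cx,cy),(w,h),a=cv2.minAreaRect(W)
        if w<h: w,h,a=h,w,a+90
        print(n,np.round([cx,cy,w,h,(a+90)%180-90],1))
rect("can",(S<70)&(V>90),.030,(205,90,355,215),300)
rect("tray",(H>95)&(H<125)&(S>120)|((S<70)&(V>90)),.004,(205,88,355,216),5000)
```

```text
can [460.5 -32.7  55.3  44.4   6.4]
can [558.8 -17.8  59.8  39.7   6.5]
can [452.4  25.3  54.9  38.5   6.4]
can [556.   37.6  59.6  39.8   6.4]
can [445.6  79.9  55.4  37.2   6.4]
can [544.9  91.8  59.   38.4   6.4]
tray [503.5  29.3 196.4 176.2   7.1]
```

>>> carry_out(targets=[[[17,3,0,0,0,0,8.5],[17,3,0,0,0,0,8.5],[17,3,0,0,0,0,8.5],[17,3,0,0,0,0,8.5],[17,3,0,0,0,0,8.5],[17,3,0,0,0,0,8.5],[17,3,0,0,0,0,8.5],[17,3,0,0,0,0,8.5]]])

```text
t: 2.23
tcp_pos: [0.4795, 0.2035, 0.3201]
tool_rot: [0.666, 0.746, -0.001, -0.0]
force: [0.8, -0.4, 0.3]
finger_gap: 0.996
gripper_force: 0.0
```

```bash
cat > meas.py <<'E'
from h import *
def grab(n):
    info=cams.camera_info("wrist"); im=cams.snapshot("wrist")[:,:,::-1].copy(); np.savez(n+".npz",**info); cv2.imwrite(f"pics/{n}.png",im); return im,info
def rects(n,im,info,cond,z,world,rad,amin=150):
    H,S,V=[a.astype(int) for a in cv2.split(cv2.cvtColor(im,cv2.COLOR_BGR2HSV))]
    u=proj(info,[*world,z])[0]; r=rad*info["K"][0,0]/(info["T"][2,3]-z)
    k=np.zeros(V.shape,np.uint8); cv2.circle(k,tuple(int(v) for v in u),int(r),1,-1)
    m=cv2.morphologyEx((cond(H,S,V)&(k>0)).astype(np.uint8),cv2.MORPH_CLOSE,np.ones((5,5)))
    for c in blobs(m,amin):
        W=cast(info,c[:,0,:],z)[:,:2].astype(np.float32)*1000
        (cx,cy),(w,h),a=cv2.minAreaRect(W)
        if w<h: w,h,a=h,w,a+90
        px=c[:,0,:].mean(0)
        print(n,"px",px.round(0),"xy mm",np.round([cx,cy],1),"LW",np.round([w,h],1),"long dir",round((a+90)%180-90,1))
white=lambda H,S,V:(S<60)&(V>120)
wood=lambda H,S,V:(H>8)&(H<32)&(S>60)&(V>110)
E
python3 - <<'E'
from meas import *
im,info=grab("w2"); go(.5584,-.0192,.10,7)
rects("cradle",im,info,white,.012,(.496,.259),.10,400)
rects("jar1",im,info,lambda H,S,V:(S<60)&(V>150),.064,(.62,.24),.04)
rects("jar2",im,info,lambda H,S,V:(S<60)&(V>150),.064,(.676,.041),.04)
E
```

```text
pos [0.4798 0.2031 0.3202] cur yaw 6.5 q6 0.07 t 2.3 | shift cm [-22.96   5.33  22.03] turn [-0.   0.  -0.5]
cradle px [272. 109.] xy mm [496.8 261.9] LW [149.5  41.3] long dir 77.1
jar1 px [370. 139.] xy mm [618.1 242.6] LW [44.9 39.2] long dir 6.5
```

View pics/w2.png

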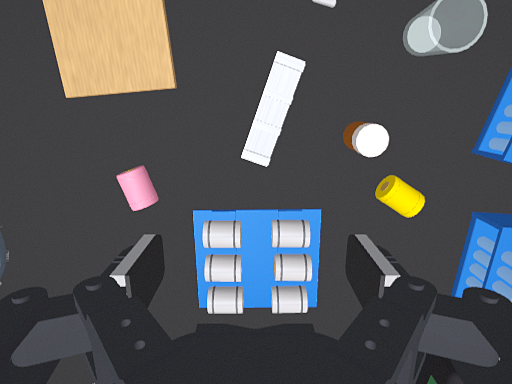

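The view shows the cradle at (272,109), jar 1 at (370,139), the yellow decoy at (400,196) and the tray. The cradle pose agrees with the top view to within 3 mm. First pick: canister F.

>>> carry_out(targets=[[[-23,5.3,10,0,0,-0.5,8.5],[-23,5.3,18,0,0,-0.5,8.5],[-23,5.3,22,0,0,-0.5,8.5],[-23,5.3,22,0,0,-0.5,8.5],[-23,5.3,22,0,0,-0.5,8.5],[-23,5.3,22,0,0,-0.5,8.5],[-23,5.3,22,0,0,-0.5,8.5],[-23,5.3,22,0,0,-0.5,8.5],[-23,5.3,22,0,0,-0.5,8.5],[-23,5.3,22,0,0,-0.5,8.5],[-23,5.3,22,0,0,-0.5,8.5]]], force=60)

```text
t: 3.2
tcp_pos: [0.5586, -0.0194, 0.1008]
tool_rot: [0.663, 0.748, -0.0, -0.0]
force: [-0.1, 0.6, 0.3]
finger_gap: 0.999
gripper_force: 0.0
```

>>> carry_out(targets=[[[0,0,3.5,0,0,0,8.5],[0,0,7,0,0,0,8.5],[0,0,7,0,0,0,8.5],[0,0,7,0,0,0,4],[0,0,7,0,0,0,4],[0,0,7,0,0,0,4],[0,0,7,0,0,0,4],[0,0,7,0,0,0,4]]])

```text
t: 3.87
tcp_pos: [0.5607, -0.0185, 0.0335]
tool_rot: [0.663, 0.749, 0.001, 0.002]
force: [-0.4, 1.8, 8.1]
finger_gap: 0.622
gripper_force: 64.3
```

Run:
```python
from h import *
s=manip.sense(); print({k:np.round(s[k],3) for k in("gripper_force","finger_gap","force")})
go(.4869,.2179,.13,-12.7)
```

```text
{'gripper_force': np.float64(64.347), 'finger_gap': np.float64(0.622), 'force': array([-0.387,  1.78 ,  8.066])}
pos [ 0.5607 -0.0185  0.0335] cur yaw 7.0 q6 -0.36 t 3.9 | shift cm [24.35 -4.39 -9.71] turn [ 0.3  0.  19.7]
```

>>> carry_out(targets=[[[0,0,-4,0,0,0,4],[0,0,-8,0,0,0,4],[0,0,-10,0,0,0,4],[0,0,-10,0,0,0,4]]])

```text
t: 4.2
tcp_pos: [0.5626, -0.0192, 0.1364]
tool_rot: [0.662, 0.749, 0.003, 0.006]
force: [0.4, -0.6, -2.1]
finger_gap: 0.625
gripper_force: 64.5
```

Run:
```python
from h import *
s=manip.sense(); print({k:np.round(s[k],3) for k in("gripper_force","finger_gap","force")})
go(.4869,.2179,.13,-12.7)
```

```text
{'gripper_force': np.float64(64.506), 'finger_gap': np.float64(0.625), 'force': array([ 0.374, -0.614, -2.074])}
pos [ 0.5626 -0.0192  0.1364] cur yaw 7.0 q6 -0.36 t 4.2 | shift cm [24.46 -4.62  0.48] turn [ 0.7  0.1 19.7]
```

>>> carry_out(targets=[[[24.5,-4.6,0.5,0,0,19.7,4],[24.5,-4.6,0.5,0,0,19.7,4],[24.5,-4.6,0.5,0,0,19.7,4],[24.5,-4.6,0.5,0,0,19.7,4],[24.5,-4.6,0.5,0,0,19.7,4],[24.5,-4.6,0.5,0,0,19.7,4],[24.5,-4.6,0.5,0,0,19.7,4],[24.5,-4.6,0.5,0,0,19.7,4],[24.5,-4.6,0.5,0,0,19.7,4],[24.5,-4.6,0.5,0,0,19.7,4]]])

```text
t: 5.03
tcp_pos: [0.484, 0.218, 0.1254]
tool_rot: [0.781, 0.624, 0.0, 0.0]
force: [-0.6, -0.8, -2.0]
finger_gap: 0.618
gripper_force: 64.3
```

Run:
```python
from h import *
s=manip.sense(); print({k:np.round(s[k],3) for k in("gripper_force","finger_gap","force")})
go(.4869,.2179,.04,-12.7)
```

```text
{'gripper_force': np.float64(64.301), 'finger_gap': np.float64(0.618), 'force': array([-0.57 , -0.751, -1.97 ])}
pos [0.484  0.218  0.1254] cur yaw -12.8 q6 0.44 t 5.0 | shift cm [0.06 0.28 8.54] turn [ 0.   0.  -0.1]
```

>>> carry_out(targets=[[[0.1,0.3,4,0,0,0,4],[0.1,0.3,7,0,0,0,4],[0.1,0.3,8,0,0,0,4],[0.1,0.3,8.5,0,0,0,4],[0.1,0.3,8.7,0,0,0,4],[0.1,0.3,8.7,0,0,0,4]]])

```text
t: 5.53
tcp_pos: [0.4874, 0.2188, 0.0388]
tool_rot: [0.781, 0.624, 0.0, 0.0]
force: [-0.3, -0.0, -1.6]
finger_gap: 0.618
gripper_force: 64.2
```

>>> carry_out(targets=[[[0,0,0,0,0,0,7.5],[0,0,0,0,0,0,7.5],[0,0,0,0,0,0,7.5],[0,0,-4,0,0,0,7.5],[0,0,-8,0,0,0,8.5],[0,0,-10,0,0,0,8.5],[0,0,-10,0,0,0,8.5],[0,0,-10,0,0,0,8.5]]])

```text
t: 6.2
tcp_pos: [0.4875, 0.2197, 0.1404]
tool_rot: [0.781, 0.625, 0.002, 0.001]
force: [-0.2, 0.3, 0.3]
finger_gap: 0.996
gripper_force: 0.0
```

Run:
```python
from meas import *
go(.5560,.0365,.10,7)
im,info=grab("w3"); cv2.imwrite("pics/w3c.png",cv2.resize(im[100:320,150:380],None,fx=2.5,fy=2.5))
i=cams.camera_info("top"); t=cams.snapshot("top")[:,:,::-1].copy(); cv2.imwrite("pics/top1.png",t)
```

```text
pos [0.4875 0.2197 0.1404] cur yaw -12.7 q6 0.44 t 6.2 | shift cm [-16.38  10.68   4.05] turn [  0.3  -0.1 -19.7]
```

View pics/w3.png

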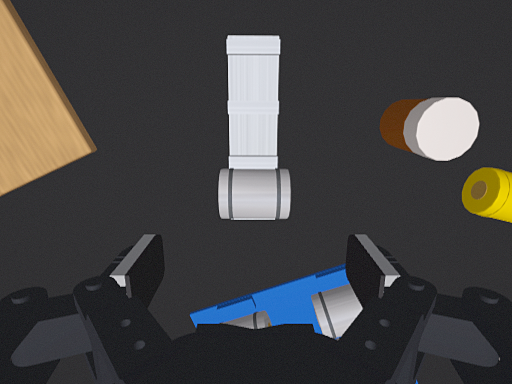

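The first canister lies squarely in place 0 at (254,194). The ribs show at rows ~45, 106 and 162 in column 253, and from them I'll refine the cradle position.

Run:
```python
from h import *
im=cv2.imread("pics/w3.png"); info=dict(np.load("w3.npz"))
g=im[:,:,0].astype(float)
c=np.array([.4966,.2608]);ux=np.array([np.cos(np.radians(-12.7)),np.sin(np.radians(-12.7))]);uy=np.array([-ux[1],ux[0]])
def prof(axis,off):
    s=np.arange(-90,91)/1000
    P=np.array([np.r_[c+(uy*a+ux*off if axis=='y' else ux*a+uy*off),.015] for a in s]); u=proj(info,P).astype(np.float32)
    return s,cv2.remap(im[:,:,0],u[:,0],u[:,1],cv2.INTER_LINEAR).ravel()
s,p=prof('y',0); print([(int(a*1000),int(v)) for a,v in zip(s,p) if a>-.07][::2])
for o in(.066,.022):
    s,p=prof('x',o); w=np.where(p>110)[0]; print(o,s[w[0]],s[w[-1]])
# canister ends: width profile at its centre, z=.028+.018
P0=c-uy*.044
for z in (.028,.048):
    s=np.arange(-45,46)/1000; u=proj(info,np.array([np.r_[P0+ux*a,z] for a in s])).astype(np.float32); p=cv2.remap(im[:,:,0],u[:,0],u[:,1],cv2.INTER_LINEAR).ravel(); w=np.where(p>90)[0]; print("can x",z,s[w[0]],s[w[-1]])
```

```text
[(-69, 169), (-67, 187), (-65, 191), (-63, 195), (-61, 200), (-59, 207), (-57, 211), (-55, 213), (-53, 216), (-51, 209), (-49, 204), (-47, 207), (-45, 203), (-43, 198), (-41, 189), (-39, 183), (-37, 180), (-35, 171), (-33, 165), (-31, 154), (-29, 137), (-27, 129), (-25, 237), (-23, 228), (-21, 231), (-19, 226), (-17, 227), (-15, 170), (-13, 228), (-11, 226), (-9, 225), (-7, 226), (-5, 226), (-3, 226), (-1, 227), (1, 227), (3, 227), (5, 227), (7, 227), (9, 227), (11, 228), (13, 228), (15, 228), (17, 228), (19, 232), (21, 227), (23, 231), (25, 226), (27, 227), (29, 228), (31, 229), (33, 230), (35, 230), (37, 230), (39, 229), (41, 230), (43, 230), (45, 230), (47, 229), (49, 229), (51, 230), (53, 229), (55, 229), (57, 229), (59, 230), (61, 201), (63, 236), (65, 225), (67, 229), (69, 225), (71, 225), (73, 233), (75, 89), (77, 52), (79, 51), (81, 51), (83, 51), (85, 51), (87, 50), (89, 53)]
0.066 -0.02 0.019
0.022 -0.02 0.019
can x 0.028 -0.028 0.029
can x 0.048 -0.026 0.027
```

```bash
cat >> h.py <<'E'
def legs(start,poses):
    """start/poses: (x,y,z,yawdeg); prints per-leg shift cm/turn"""
    p=start
    for n in poses:
        a=np.radians(p[3]); d=np.subtract(n[:3],p[:3])*100
        t=((p[3]-n[3])+90)%180-90
        print("leg",np.round([-np.sin(a)*d[0]+np.cos(a)*d[1],np.cos(a)*d[0]+np.sin(a)*d[1],-d[2]],1),"turn",round(t,1)); p=n
def cur():
    s=manip.sense(); y=R.from_quat(s["tool_rot"]).as_matrix()[:,1]; return (*s["tcp_pos"],np.degrees(np.arctan2(y[1],y[0])))
PK=dict(A=(.4457,.0787),B=(.4518,.0241),C=(.4604,-.0326),D=(.5445,.0908),E=(.5560,.0365),F=(.5584,-.0192))
PL=[(.4869,.2179),(.4966,.2608),(.5063,.3037),(.4917,.2393),(.5014,.2822),(.4966,.2608)]
ZP=[.028,.028,.028,.061,.061,.094]
def cyc(k,i,zt=.14):
    z=ZP[i]+.012
    c=cur(); print("cur",np.round(c,4))
    legs(c,[(*PK[k],.10,7),(*PK[k],.036,7),(*PK[k],zt,7),(*PL[i],zt,-12.7),(*PL[i],z+.001,-12.7)])
E
python3 -c "
from h import *
cyc('E',1)"
```

```text
cur [  0.4859   0.2193   0.1382 -12.6842]
leg [-16.3  10.9   3.8] turn -19.7
leg [0.  0.  6.4] turn 0
leg [  0.    0.  -10.4] turn 0
leg [23.  -3.2 -0. ] turn 19.7
leg [0.  0.  9.9] turn 0.0
```

>>> carry_out(targets=[[[-16.3,10.9,2,0,0,-19.7,8.5],[-16.3,10.9,3.8,0,0,-19.7,8.5],[-16.3,10.9,3.8,0,0,-19.7,8.5],[-16.3,10.9,3.8,0,0,-19.7,8.5],[-16.3,10.9,3.8,0,0,-19.7,8.5],[-16.3,10.9,3.8,0,0,-19.7,8.5],[-16.3,10.9,3.8,0,0,-19.7,8.5],[-16.3,10.9,3.8,0,0,-19.7,8.5],[-16.3,10.9,3.8,0,0,-19.7,8.5]]])

```text
t: 7.05
tcp_pos: [0.5557, 0.0377, 0.0997]
tool_rot: [0.662, 0.749, -0.001, -0.001]
force: [0.5, -0.0, -0.9]
finger_gap: 0.996
gripper_force: 0.0
```

>>> carry_out(targets=[[[0,0,4,0,0,0,8.5],[0,0,6.4,0,0,0,8.5],[0,0,6.4,0,0,0,8.5],[0,0,6.4,0,0,0,4],[0,0,6.4,0,0,0,4],[0,0,6.4,0,0,0,4],[0,0,6.4,0,0,0,4],[0,0,6.4,0,0,0,4],[0,0,2,0,0,0,4],[0,0,-2,0,0,0,4],[0,0,-4,0,0,0,4],[0,0,-4,0,0,0,4]]])

```text
t: 8.05
tcp_pos: [0.5606, 0.036, 0.1456]
tool_rot: [0.663, 0.749, 0.003, 0.005]
force: [1.5, -0.2, -2.6]
finger_gap: 0.618
gripper_force: 64.6
```

>>> carry_out(targets=[[[23,-3.2,0,0,0,19.7,4],[23,-3.2,0,0,0,19.7,4],[23,-3.2,0,0,0,19.7,4],[23,-3.2,0,0,0,19.7,4],[23,-3.2,0,0,0,19.7,4],[23,-3.2,0,0,0,19.7,4],[23,-3.2,0,0,0,19.7,4],[23,-3.2,0,0,0,19.7,4],[23,-3.2,0,0,0,19.7,4],[23,-3.2,0,0,0,19.7,4]]])

```text
t: 8.88
tcp_pos: [0.4974, 0.2596, 0.1399]
tool_rot: [0.781, 0.624, -0.001, -0.0]
force: [0.1, -0.3, -1.1]
finger_gap: 0.618
gripper_force: 64.4
```

```bash
python3 -c "
from h import *
go(*PL[1],.041,-12.7)"
```

```text
pos [0.4974 0.2596 0.1399] cur yaw -12.8 q6 0.51 t 8.9 | shift cm [ 0.11 -0.09  9.89] turn [-0.   0.  -0.1]
```

>>> carry_out(targets=[[[0.1,-0.1,4,0,0,0,4],[0.1,-0.1,8,0,0,0,4],[0.1,-0.1,9.4,0,0,0,4],[0.1,-0.1,9.9,0,0,0,4],[0.1,-0.1,9.9,0,0,0,4],[0.1,-0.1,9.9,0,0,0,4]]])

```text
t: 9.38
tcp_pos: [0.4964, 0.2602, 0.0417]
tool_rot: [0.782, 0.624, -0.001, -0.0]
force: [-3.0, -1.7, 2.2]
finger_gap: 0.617
gripper_force: 66.4
```

>>> carry_out(targets=[[[0,0,0,0,0,0,7.5],[0,0,0,0,0,0,7.5],[0,0,0,0,0,0,7.5],[0,0,-4,0,0,0,7.5],[0,0,-8,0,0,0,8.5],[0,0,-10,0,0,0,8.5],[0,0,-10,0,0,0,8.5],[0,0,-10,0,0,0,8.5],[0,0,-10,0,0,0,8.5]]])

```text
t: 10.13
tcp_pos: [0.496, 0.2617, 0.1408]
tool_rot: [0.781, 0.625, -0.001, -0.0]
force: [0.0, 0.1, 0.3]
finger_gap: 0.995
gripper_force: 0.0
```

```bash
python3 -c "
from h import *
cyc('D',2)"
```

```text
cur [  0.496    0.2617   0.1408 -12.707 ]
leg [-15.6   8.5   4.1] turn -19.7
leg [0.  0.  6.4] turn 0
leg [  0.    0.  -10.4] turn 0
leg [21.6 -1.2 -0. ] turn 19.7
leg [0.  0.  9.9] turn 0.0
```

>>> carry_out(targets=[[[-15.6,8.5,2,0,0,-19.7,8.5],[-15.6,8.5,4.1,0,0,-19.7,8.5],[-15.6,8.5,4.1,0,0,-19.7,8.5],[-15.6,8.5,4.1,0,0,-19.7,8.5],[-15.6,8.5,4.1,0,0,-19.7,8.5],[-15.6,8.5,4.1,0,0,-19.7,8.5],[-15.6,8.5,4.1,0,0,-19.7,8.5],[-15.6,8.5,4.1,0,0,-19.7,8.5],[-15.6,8.5,4.1,0,0,-19.7,8.5]]])

```text
t: 10.88
tcp_pos: [0.5442, 0.0922, 0.0998]
tool_rot: [0.662, 0.749, -0.0, -0.001]
force: [-0.7, 0.0, -1.2]
finger_gap: 0.994
gripper_force: 0.0
```

>>> carry_out(targets=[[[0,0,4,0,0,0,8.5],[0,0,6.4,0,0,0,8.5],[0,0,6.4,0,0,0,8.5],[0,0,6.4,0,0,0,4],[0,0,6.4,0,0,0,4],[0,0,6.4,0,0,0,4],[0,0,6.4,0,0,0,4],[0,0,6.4,0,0,0,4],[0,0,2,0,0,0,4],[0,0,-2,0,0,0,4],[0,0,-4,0,0,0,4],[0,0,-4,0,0,0,4]]])

```text
t: 11.88
tcp_pos: [0.5486, 0.091, 0.1455]
tool_rot: [0.663, 0.749, 0.003, 0.004]
force: [0.9, 0.4, -1.4]
finger_gap: 0.619
gripper_force: 64.5
```

>>> carry_out(targets=[[[21.6,-1.2,0,0,0,19.7,4],[21.6,-1.2,0,0,0,19.7,4],[21.6,-1.2,0,0,0,19.7,4],[21.6,-1.2,0,0,0,19.7,4],[21.6,-1.2,0,0,0,19.7,4],[21.6,-1.2,0,0,0,19.7,4],[21.6,-1.2,0,0,0,19.7,4],[21.6,-1.2,0,0,0,19.7,4],[21.6,-1.2,0,0,0,19.7,4],[21.6,-1.2,0,0,0,19.7,4]]])

```text
t: 12.72
tcp_pos: [0.5069, 0.3026, 0.1399]
tool_rot: [0.781, 0.624, -0.001, -0.0]
force: [-0.4, -0.4, -2.0]
finger_gap: 0.616
gripper_force: 64.3
```

```bash
python3 -c "
from h import *
go(*PL[2],.041,-12.7)"
```

```text
pos [0.5069 0.3026 0.1399] cur yaw -12.8 q6 0.57 t 12.7 | shift cm [ 0.11 -0.07  9.89] turn [-0.1  0.1 -0.1]
```

>>> carry_out(targets=[[[0.1,-0.1,4,0,0,0,4],[0.1,-0.1,8,0,0,0,4],[0.1,-0.1,9.4,0,0,0,4],[0.1,-0.1,9.9,0,0,0,4],[0.1,-0.1,9.9,0,0,0,4],[0.1,-0.1,9.9,0,0,0,4]]])

```text
t: 13.22
tcp_pos: [0.5065, 0.3036, 0.0417]
tool_rot: [0.782, 0.624, -0.0, -0.0]
force: [-0.5, -0.4, -0.3]
finger_gap: 0.617
gripper_force: 66.2
```

>>> carry_out(targets=[[[0,0,0,0,0,0,7.5],[0,0,0,0,0,0,7.5],[0,0,0,0,0,0,7.5],[0,0,-4,0,0,0,7.5],[0,0,-8,0,0,0,8.5],[-6,0,-12,0,0,0,8.5],[-6,0,-14,0,0,0,8.5],[-6,0,-14,0,0,0,8.5],[-6,0,-14,0,0,0,8.5],[-6,0,-14,0,0,0,8.5]]])

```text
t: 14.05
tcp_pos: [0.4932, 0.2467, 0.1816]
tool_rot: [0.781, 0.624, 0.001, 0.0]
force: [0.9, 0.6, -0.3]
finger_gap: 0.995
gripper_force: 0.0
```

Run:
```python
from meas import *
cyc('C',3,.18)
im,info=grab("w4")
rects("cans",im,info,lambda H,S,V:(S<60)&(V>90),.04,(.4966,.2608),.09,400)
c=np.array([.4966,.2608]);ux=np.array([np.cos(np.radians(-12.7)),np.sin(np.radians(-12.7))]);uy=np.array([-ux[1],ux[0]])
s=np.arange(-80,81)/1000
u=proj(info,np.array([np.r_[c+uy*a,.040] for a in s])).astype(np.float32)
print(cv2.remap(im[:,:,0],u[:,0],u[:,1],cv2.INTER_LINEAR).ravel()[::2].tolist())
```

```text
cur [  0.4932   0.2467   0.1816 -12.7447]
leg [-28.    3.    8.2] turn -19.7
leg [0.  0.  6.4] turn 0
leg [  0.    0.  -14.4] turn 0
leg [26.6  6.4 -0. ] turn 19.7
leg [ 0.   0.  10.6] turn 0.0
cans px [255. 153.] xy mm [498.8 267. ] LW [134.6  55.4] long dir 77.1
[66, 67, 67, 63, 65, 64, 68, 68, 67, 60, 158, 215, 218, 223, 229, 235, 236, 241, 238, 234, 237, 231, 224, 215, 209, 204, 196, 184, 172, 152, 155, 250, 193, 212, 217, 222, 228, 236, 239, 241, 241, 233, 231, 229, 222, 214, 208, 203, 194, 179, 147, 249, 255, 240, 190, 206, 213, 217, 221, 226, 234, 239, 240, 241, 232, 228, 227, 220, 211, 207, 197, 183, 174, 255, 252, 255, 255, 130, 66, 66, 68]
```

View pics/w4.png

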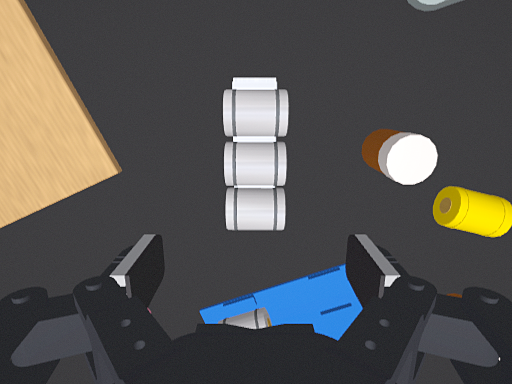

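All three bottom canisters lie evenly and aligned at (256,112), (256,163), (256,209). Next is the second row.

>>> carry_out(targets=[[[-28,3,0,0,0,-19.7,8.5],[-28,3,0,0,0,-19.7,8.5],[-28,3,2,0,0,-19.7,8.5],[-28,3,4,0,0,-19.7,8.5],[-28,3,6,0,0,-19.7,8.5],[-28,3,8.2,0,0,-19.7,8.5],[-28,3,8.2,0,0,-19.7,8.5],[-28,3,8.2,0,0,-19.7,8.5],[-28,3,8.2,0,0,-19.7,8.5],[-28,3,8.2,0,0,-19.7,8.5],[-28,3,8.2,0,0,-19.7,8.5],[-28,3,8.2,0,0,-19.7,8.5]]])

```text
t: 15.1
tcp_pos: [0.461, -0.0318, 0.0994]
tool_rot: [0.662, 0.75, 0.0, 0.0]
force: [0.3, 0.4, 0.3]
finger_gap: 0.996
gripper_force: 0.0
```

>>> carry_out(targets=[[[0,0,4,0,0,0,8.5],[0,0,6.4,0,0,0,8.5],[0,0,6.4,0,0,0,8.5],[0,0,6.4,0,0,0,4],[0,0,6.4,0,0,0,4],[0,0,6.4,0,0,0,4],[0,0,6.4,0,0,0,4],[0,0,6.4,0,0,0,4],[0,0,2,0,0,0,4],[0,0,-2,0,0,0,4],[0,0,-6,0,0,0,4],[0,0,-8,0,0,0,4]]])

```text
t: 16.1
tcp_pos: [0.4622, -0.0334, 0.1836]
tool_rot: [0.662, 0.749, 0.001, 0.003]
force: [1.1, -0.5, -1.2]
finger_gap: 0.618
gripper_force: 64.6
```

>>> carry_out(targets=[[[26.6,6.4,0,0,0,19.7,4],[26.6,6.4,0,0,0,19.7,4],[26.6,6.4,0,0,0,19.7,4],[26.6,6.4,0,0,0,19.7,4],[26.6,6.4,0,0,0,19.7,4],[26.6,6.4,0,0,0,19.7,4],[26.6,6.4,0,0,0,19.7,4],[26.6,6.4,0,0,0,19.7,4],[26.6,6.4,0,0,0,19.7,4],[26.6,6.4,0,0,0,19.7,4],[26.6,6.4,0,0,0,19.7,4],[26.6,6.4,0,0,0,19.7,4]]])

```text
t: 17.1
tcp_pos: [0.4916, 0.2372, 0.1795]
tool_rot: [0.782, 0.624, -0.0, -0.0]
force: [0.5, 0.6, -1.3]
finger_gap: 0.621
gripper_force: 64.4
```

```bash
python3 -c "
from h import *
go(*PL[3],.074,-12.7)"
```

```text
pos [0.4916 0.2372 0.1795] cur yaw -12.8 q6 0.47 t 17.1 | shift cm [ 0.21 -0.03 10.55] turn [-0.   0.  -0.1]
```

>>> carry_out(targets=[[[0.2,0,4,0,0,0,4],[0.2,0,8,0,0,0,4],[0.2,0,9.6,0,0,0,4],[0.2,0,10.2,0,0,0,4],[0.2,0,10.5,0,0,0,4],[0.2,0,10.6,0,0,0,4],[0.2,0,10.6,0,0,0,4]]])

```text
t: 17.68
tcp_pos: [0.4903, 0.239, 0.075]
tool_rot: [0.781, 0.624, -0.002, -0.001]
force: [-4.8, -1.0, 6.5]
finger_gap: 0.619
gripper_force: 65.5
```

>>> carry_out(targets=[[[0,0,0,0,0,0,7.5],[0,0,0,0,0,0,7.5],[0,0,0,0,0,0,7.5],[0,0,0,0,0,0,7.5],[0,0,-4,0,0,0,7.5],[0,0,-8,0,0,0,8.5],[0,0,-11,0,0,0,8.5],[0,0,-11,0,0,0,8.5],[0,0,-11,0,0,0,8.5],[0,0,-11,0,0,0,8.5]]])

```text
t: 18.52
tcp_pos: [0.4918, 0.2406, 0.183]
tool_rot: [0.781, 0.625, -0.0, -0.0]
force: [0.6, -0.2, -0.7]
finger_gap: 0.992
gripper_force: 0.0
```

```bash
python3 -c "
from meas import *
cyc('B',4,.18)
grab('w5')"
```

```text
cur [  0.4918   0.2406   0.183  -12.6996]
leg [-22.    0.9   8.3] turn -19.7
leg [0.  0.  6.4] turn 0
leg [  0.    0.  -14.4] turn 0
leg [25.   8.1 -0. ] turn 19.7
leg [ 0.   0.  10.6] turn 0.0
```

View pics/w5.png

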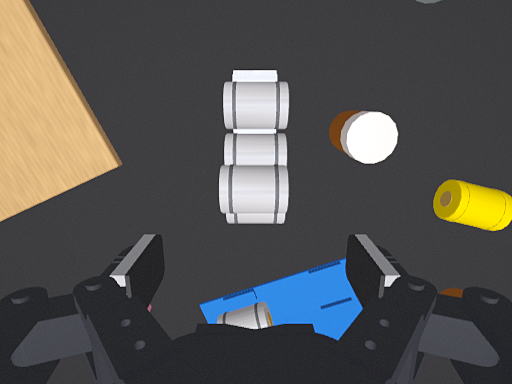

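The fourth canister is saddled squarely at (254,188). The jar at (370,137) has been knocked towards the cradle, so I'll re-measure it to check clearance.

```bash
python3 -c "
from meas import *
im=cv2.imread('pics/w5.png');info=dict(np.load('w5.npz'))
rects('jar1',im,info,lambda H,S,V:(S<60)&(V>150),.064,(.60,.24),.05)
im=cams.snapshot('top')[:,:,::-1].copy();info=cams.camera_info('top')
for w in((.60,.24),(.676,.041)): rects('jar',im,info,lambda H,S,V:(S<60)&(V>160),.064,w,.05,60)"
```

```text
jar1 px [369. 136.] xy mm [588.3 261.1] LW [44.7 39.8] long dir -12.7
jar px [150. 154.] xy mm [593.6 255.3] LW [41.8 29.9] long dir 43.5
jar px [236. 124.] xy mm [676.3  40.6] LW [39.2 38.4] long dir 1.8
```

>>> carry_out(targets=[[[-22,0.9,0,0,0,-19.7,8.5],[-22,0.9,0,0,0,-19.7,8.5],[-22,0.9,2,0,0,-19.7,8.5],[-22,0.9,4,0,0,-19.7,8.5],[-22,0.9,6,0,0,-19.7,8.5],[-22,0.9,8.3,0,0,-19.7,8.5],[-22,0.9,8.3,0,0,-19.7,8.5],[-22,0.9,8.3,0,0,-19.7,8.5],[-22,0.9,8.3,0,0,-19.7,8.5],[-22,0.9,8.3,0,0,-19.7,8.5],[-22,0.9,8.3,0,0,-19.7,8.5]]])

```text
t: 19.53
tcp_pos: [0.4533, 0.0249, 0.1009]
tool_rot: [0.662, 0.749, 0.0, 0.001]
force: [-0.3, 0.0, 0.6]
finger_gap: 0.996
gripper_force: 0.0
```

>>> carry_out(targets=[[[0,0,4,0,0,0,8.5],[0,0,6.4,0,0,0,8.5],[0,0,6.4,0,0,0,8.5],[0,0,6.4,0,0,0,4],[0,0,6.4,0,0,0,4],[0,0,6.4,0,0,0,4],[0,0,6.4,0,0,0,4],[0,0,6.4,0,0,0,4],[0,0,2,0,0,0,4],[0,0,-2,0,0,0,4],[0,0,-6,0,0,0,4],[0,0,-8,0,0,0,4]]])

```text
t: 20.53
tcp_pos: [0.4542, 0.0239, 0.1847]
tool_rot: [0.663, 0.749, 0.002, 0.003]
force: [0.5, -0.9, -1.8]
finger_gap: 0.617
gripper_force: 64.6
```

>>> carry_out(targets=[[[25,8.1,0,0,0,19.7,4],[25,8.1,0,0,0,19.7,4],[25,8.1,0,0,0,19.7,4],[25,8.1,0,0,0,19.7,4],[25,8.1,0,0,0,19.7,4],[25,8.1,0,0,0,19.7,4],[25,8.1,0,0,0,19.7,4],[25,8.1,0,0,0,19.7,4],[25,8.1,0,0,0,19.7,4],[25,8.1,0,0,0,19.7,4],[25,8.1,0,0,0,19.7,4],[25,8.1,0,0,0,19.7,4]]])

```text
t: 21.53
tcp_pos: [0.5022, 0.2807, 0.1805]
tool_rot: [0.782, 0.624, -0.0, -0.0]
force: [-0.1, 0.4, -1.5]
finger_gap: 0.618
gripper_force: 64.4
```

```bash
python3 -c "
from h import *
go(*PL[4],.074,-12.7)"
```

```text
pos [0.5022 0.2807 0.1805] cur yaw -12.8 q6 0.54 t 21.5 | shift cm [ 0.14 -0.11 10.65] turn [-0.   0.  -0.1]
```

>>> carry_out(targets=[[[0.1,-0.1,4,0,0,0,4],[0.1,-0.1,8,0,0,0,4],[0.1,-0.1,9.6,0,0,0,4],[0.1,-0.1,10.2,0,0,0,4],[0.1,-0.1,10.5,0,0,0,4],[0.1,-0.1,10.7,0,0,0,4],[0.1,-0.1,10.7,0,0,0,4]]])

```text
t: 22.12
tcp_pos: [0.5009, 0.2841, 0.0761]
tool_rot: [0.782, 0.623, 0.0, -0.002]
force: [-5.8, 5.1, 10.3]
finger_gap: 0.622
gripper_force: 65.8
```

>>> carry_out(targets=[[[0,0,0,0,0,0,6.8],[0,0,0,0,0,0,6.8],[0,0,0,0,0,0,6.8],[0,0,0,0,0,0,6.8],[0,0,-4,0,0,0,6.8],[0,0,-8,0,0,0,8.5],[0,0,-11,0,0,0,8.5],[0,0,-11,0,0,0,8.5],[0,0,-11,0,0,0,8.5],[0,0,-11,0,0,0,8.5]]])

```text
t: 22.95
tcp_pos: [0.5014, 0.2829, 0.183]
tool_rot: [0.781, 0.624, -0.0, -0.0]
force: [-0.5, 0.0, -1.0]
finger_gap: 0.994
gripper_force: 0.0
```

```bash
python3 -c "
from meas import *
cyc('A',5,.20)
im,info=grab('w6')
rects('two top',im,info,lambda H,S,V:(S<60)&(V>90),.075,(.4966,.2608),.06,400)"
```

```text
cur [  0.5014   0.2829   0.183  -12.7179]
leg [-21.1  -0.9   8.3] turn -19.7
leg [0.  0.  6.4] turn 0
leg [  0.    0.  -16.4] turn 0
leg [17.5  7.3 -0. ] turn 19.7
leg [0.  0.  9.3] turn 0.0
two top px [254. 203.] xy mm [498.8 272.8] LW [103.   55.2] long dir 76.5
```

View pics/w6.png

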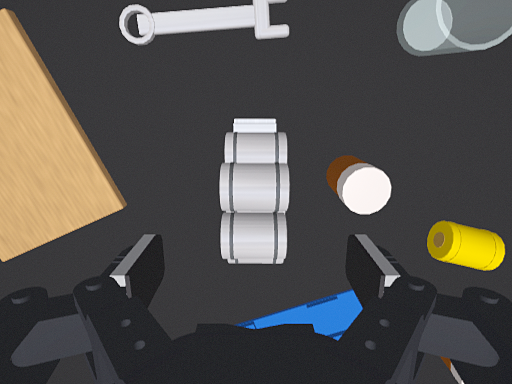

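Both second-row canisters are in place at (254,188) and (254,237). The last one goes on top.

>>> carry_out(targets=[[[-21.1,-0.9,0,0,0,-19.7,8.5],[-21.1,-0.9,0,0,0,-19.7,8.5],[-21.1,-0.9,2,0,0,-19.7,8.5],[-21.1,-0.9,4,0,0,-19.7,8.5],[-21.1,-0.9,6,0,0,-19.7,8.5],[-21.1,-0.9,8.3,0,0,-19.7,8.5],[-21.1,-0.9,8.3,0,0,-19.7,8.5],[-21.1,-0.9,8.3,0,0,-19.7,8.5],[-21.1,-0.9,8.3,0,0,-19.7,8.5],[-21.1,-0.9,8.3,0,0,-19.7,8.5],[-21.1,-0.9,8.3,0,0,-19.7,8.5]]])

```text
t: 23.92
tcp_pos: [0.448, 0.0804, 0.1018]
tool_rot: [0.662, 0.75, 0.001, 0.002]
force: [-0.2, 0.0, 0.5]
finger_gap: 0.995
gripper_force: 0.0
```

>>> carry_out(targets=[[[0,0,4,0,0,0,8.5],[0,0,6.4,0,0,0,8.5],[0,0,6.4,0,0,0,8.5],[0,0,6.4,0,0,0,4],[0,0,6.4,0,0,0,4],[0,0,6.4,0,0,0,4],[0,0,6.4,0,0,0,4],[0,0,6.4,0,0,0,4],[0,0,2,0,0,0,4],[0,0,-2,0,0,0,4],[0,0,-6,0,0,0,4],[0,0,-10,0,0,0,4]]])

```text
t: 24.92
tcp_pos: [0.4461, 0.0795, 0.2028]
tool_rot: [0.663, 0.749, 0.0, 0.0]
force: [0.8, 0.2, -1.8]
finger_gap: 0.621
gripper_force: 64.4
```

>>> carry_out(targets=[[[17.5,7.3,0,0,0,19.7,4],[17.5,7.3,0,0,0,19.7,4],[17.5,7.3,0,0,0,19.7,4],[17.5,7.3,0,0,0,19.7,4],[17.5,7.3,0,0,0,19.7,4],[17.5,7.3,0,0,0,19.7,4],[17.5,7.3,0,0,0,19.7,4],[17.5,7.3,0,0,0,19.7,4],[17.5,7.3,0,0,0,19.7,4],[17.5,7.3,0,0,0,19.7,4],[17.5,7.3,0,0,0,19.7,4]]])

```text
t: 25.83
tcp_pos: [0.4976, 0.2608, 0.2005]
tool_rot: [0.782, 0.624, -0.0, -0.0]
force: [0.7, 0.2, -0.7]
finger_gap: 0.623
gripper_force: 64.5
```

```bash
python3 -c "
from h import *
go(*PL[5],.108,-12.7)"
```

```text
pos [0.4976 0.2608 0.2005] cur yaw -12.8 q6 0.51 t 25.8 | shift cm [-0.02 -0.09  9.25] turn [-0.   0.  -0.1]
```

>>> carry_out(targets=[[[0,-0.1,4,0,0,0,4],[0,-0.1,7,0,0,0,4],[0,-0.1,8.4,0,0,0,4],[0,-0.1,8.9,0,0,0,4],[0,-0.1,9.2,0,0,0,4],[0,-0.1,9.3,0,0,0,4],[0,-0.1,9.3,0,0,0,4]]])

```text
t: 26.42
tcp_pos: [0.4972, 0.262, 0.1082]
tool_rot: [0.781, 0.624, 0.0, 0.0]
force: [0.2, -0.2, -1.5]
finger_gap: 0.62
gripper_force: 64.7
```

>>> carry_out(targets=[[[0,0,0,0,0,0,6.8],[0,0,0,0,0,0,6.8],[0,0,0,0,0,0,6.8],[0,0,0,0,0,0,6.8],[0,0,-4,0,0,0,6.8],[0,0,-8,0,0,0,8.5],[0,0,-12,0,0,0,8.5],[-5,0,-12,0,0,0,8.5],[-5,0,-12,0,0,0,8.5],[-5,0,-12,0,0,0,8.5]]])

```text
t: 27.25
tcp_pos: [0.485, 0.2118, 0.2281]
tool_rot: [0.782, 0.624, -0.0, 0.0]
force: [0.3, 1.1, -0.2]
finger_gap: 0.998
gripper_force: 0.0
```

```bash
python3 -c "
from meas import *
im,info=grab('w7')
print(np.round(cur(),4))
rects('top can',im,info,lambda H,S,V:(S<60)&(V>90),.10,(.4966,.2608),.045,400)
rects('jar1',im,info,lambda H,S,V:(S<60)&(V>150),.064,(.588,.26),.04)
"
```

```text
[  0.4854   0.2128   0.2275 -12.8216]
top can px [255. 125.] xy mm [497.3 259. ] LW [85.6 56.6] long dir 75.5
jar1 px [355.  99.] xy mm [588.7 260.8] LW [43.9 39.8] long dir -12.9
```

View pics/w7.png

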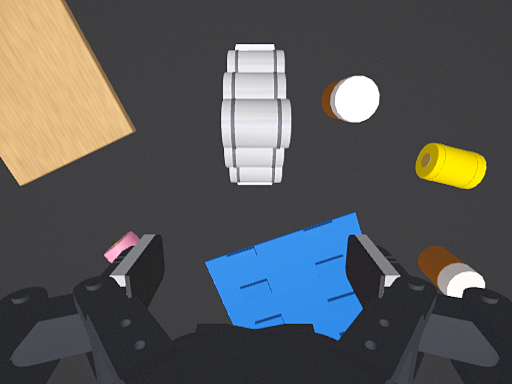

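The pyramid is complete: the top canister is at (255,123) and squarely aligned. Next is the displaced jar, with its cap at (355,99).

```bash
python3 -c "
from h import *
J=(.590,.260)
legs(cur(),[(*J,.20,-102.6),(*J,.054,-102.6)])"
```

```text
leg [6.9 9.2 2.8] turn 89.8
leg [ 0.  -0.  14.6] turn 0.0
```

>>> carry_out(targets=[[[6.9,9.2,2.7,0,0,89.8,8.5],[6.9,9.2,2.7,0,0,89.8,8.5],[6.9,9.2,2.7,0,0,89.8,8.5],[6.9,9.2,2.7,0,0,89.8,8.5],[6.9,9.2,2.7,0,0,89.8,8.5],[6.9,9.2,2.7,0,0,89.8,8.5],[6.9,9.2,2.7,0,0,89.8,8.5],[6.9,9.2,2.7,0,0,89.8,8.5],[6.9,9.2,2.7,0,0,89.8,8.5],[6.9,9.2,2.7,0,0,89.8,8.5],[6.9,9.2,2.7,0,0,89.8,8.5],[6.9,9.2,2.7,0,0,89.8,8.5]]])

```text
t: 28.3
tcp_pos: [0.5904, 0.2617, 0.1988]
tool_rot: [0.997, -0.078, -0.001, 0.0]
force: [0.3, -0.5, -1.1]
finger_gap: 0.996
gripper_force: 0.0
```

>>> carry_out(targets=[[[0,0,0,0,0,7,8.5],[0,0,0,0,0,7,8.5],[0,0,0,0,0,7,8.5]]])

```text
t: 28.55
tcp_pos: [0.5904, 0.2613, 0.1992]
tool_rot: [0.991, -0.134, -0.001, 0.0]
force: [0.8, 0.9, -0.7]
finger_gap: 0.997
gripper_force: 0.0
```

```bash
python3 -c "
from meas import *
im,info=grab('w8')
go(.59,.26,.054,77.3); print(manip.sense()['q'].round(2))
rects('jar1',im,info,lambda H,S,V:(S<60)&(V>150),.064,(.588,.26),.04)
im=cams.snapshot('side')[:,:,::-1].copy(); cv2.imwrite('pics/side1.png',im)
"
```

```text
pos [0.5905 0.2612 0.1994] cur yaw -105.4 q6 2.08 t 28.6 | shift cm [ 0.    0.12 14.54] turn [ 0.   0.1 -2.7]
[0.24 0.61 1.43 0.   1.11 2.08]
jar1 px [256. 180.] xy mm [592.4 260.3] LW [42.1 39.3] long dir -15.5
```

>>> carry_out(targets=[[[0.1,0.1,4,0,0,0,8.5],[0.1,0.1,8,0,0,0,8.5],[0.1,0.1,12,0,0,0,8.5],[0.1,0.1,14.5,0,0,0,8.5],[0.1,0.1,14.5,0,0,0,8.5],[0.1,0.1,14.5,0,0,0,3],[0.1,0.1,14.5,0,0,0,3],[0.1,0.1,14.5,0,0,0,3],[0.1,0.1,14.5,0,0,0,3],[0.1,0.1,14.5,0,0,0,3],[0.1,0.1,14.5,0,0,0,3],[0.1,0.1,14.5,0,0,0,3]]], force=50)

```text
t: 29.65
tcp_pos: [0.5933, 0.2598, 0.0582]
tool_rot: [0.991, -0.136, 0.002, -0.001]
force: [-0.8, -0.4, 6.4]
finger_gap: 0.461
gripper_force: 50.1
```

>>> carry_out(targets=[[[0,0,-4,0,0,0,3],[0,0,-8,0,0,0,3],[0,0,-12,0,0,0,3],[0,0,-14,0,0,0,3],[0,0,-14,0,0,0,3],[0,0,-14,0,0,0,3]]])

```text
t: 30.15
tcp_pos: [0.5921, 0.2596, 0.1978]
tool_rot: [0.991, -0.136, 0.002, -0.001]
force: [0.0, -0.3, -1.0]
finger_gap: 0.458
gripper_force: 51.1
```

Run:
```python
from meas import *
print(np.round(cur(),3),manip.sense()["finger_gap"])
# crate in top view: outline at top edge z=.028
im=cv2.imread("pics/top1.png"); info=dict(np.load("top_cal.npz"))
rects("crate top",im,info,wood,.028,(.561,-.239),.11,300)
rects("crate bot",im,info,wood,.0,(.561,-.239),.11,300)
legs(cur(),[(.45,-.10,.22,-90)])
```

```text
[   0.592    0.26     0.198 -105.629] 0.4578063870783813
crate top px [341. 174.] xy mm [ 561.9 -238.6] LW [180.7  70.4] long dir 1.6
crate bot px [341. 174.] xy mm [ 565.7 -245.2] LW [185.5  72.3] long dir 1.6
leg [-4.  38.5 -2.2] turn -15.6
```

```bash
python3 -c "
from h import *
legs(cur(),[(.50,-.24,.22,-90)])"
```

```text
leg [ 4.6 50.6 -2.2] turn -15.6
```

>>> carry_out(targets=[[[4.6,50.6,-2.2,0,0,-15.6,3],[4.6,50.6,-2.2,0,0,-15.6,3],[4.6,50.6,-2.2,0,0,-15.6,3],[4.6,50.6,-2.2,0,0,-15.6,3],[4.6,50.6,-2.2,0,0,-15.6,3],[4.6,50.6,-2.2,0,0,-15.6,3],[4.6,50.6,-2.2,0,0,-15.6,3],[4.6,50.6,-2.2,0,0,-15.6,3],[4.6,50.6,-2.2,0,0,-15.6,3],[4.6,50.6,-2.2,0,0,-15.6,3],[4.6,50.6,-2.2,0,0,-15.6,3],[4.6,50.6,-2.2,0,0,-15.6,3]]])

```text
t: 31.15
tcp_pos: [0.4993, -0.2307, 0.2151]
tool_rot: [1.0, -0.0, -0.002, -0.001]
force: [0.3, 1.4, -0.5]
finger_gap: 0.46
gripper_force: 51.2
```

```bash
python3 -c "
from h import *
legs(cur(),[(.50,-.24,.22,-90)]);print(manip.sense()['finger_gap'])"
```

```text
leg [ 0.1  0.9 -0.5] turn -0.1
0.45972012965361087
```

>>> carry_out(targets=[[[0,0,0,0,0,0,3],[0,0,0,0,0,0,3],[0,0,0,0,0,0,3]]])

```text
t: 31.4
tcp_pos: [0.4999, -0.2288, 0.2153]
tool_rot: [1.0, -0.001, -0.002, -0.002]
force: [-0.8, 0.1, -2.2]
finger_gap: 0.461
gripper_force: 51.2
```

Run:
```python
from meas import *
print(np.round(cur(),4),manip.sense()['finger_gap'])
im,info=grab("w9")
rects("crate top",im,info,wood,.028,(.5625,-.242),.12,300)
c=np.array([.5625,-.242]);a=np.radians(1.6);ux=np.array([np.cos(a),np.sin(a)]);uy=np.array([-ux[1],ux[0]])
for x in(-.09,-.0295,.0295,.09):
    for y in(-.032,.032):
        u=proj(info,np.r_[c+ux*x+uy*y,.028])[0]; cv2.circle(im,tuple(int(round(v)) for v in u),2,(0,0,255),-1)
cv2.imwrite("pics/w9m.png",im)
```

```text
[  0.4999  -0.2288   0.2153 -90.1094] 0.46130116407425065
crate top px [267.  98.] xy mm [ 561.9 -239.3] LW [180.   63.8] long dir 1.5
```

View pics/w9m.png

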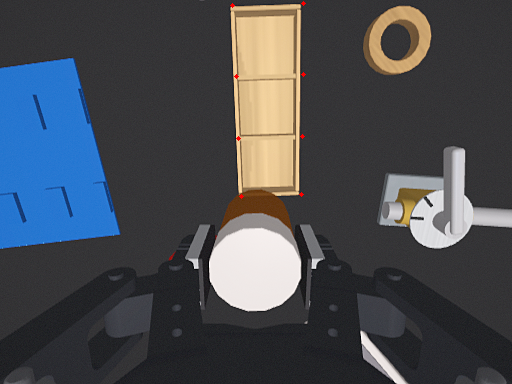

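The crate's corners match the projection and its cells are at about (267,165), (267,105) and (267,40). The valve is at (440,218) with its lever pointing up the image, and the tape is at (397,40). Jar 1 goes to the far cell.

>>> carry_out(targets=[[[12.1,0.9,0,0,0,0,3],[12.1,0.9,0,0,0,0,3],[12.1,0.9,0,0,0,0,3],[12.1,0.9,0,0,0,0,3],[12.1,0.9,0,0,0,0,3],[12.1,0.9,0,0,0,0,3],[12.1,0.9,4,0,0,0,3],[12.1,0.9,8,0,0,0,3],[12.1,0.9,9,0,0,0,3],[12.1,0.9,9,0,0,0,3],[12.1,0.9,9,0,0,0,3]]])

```text
t: 32.37
tcp_pos: [0.6217, -0.2384, 0.1273]
tool_rot: [1.0, -0.0, -0.0, -0.0]
force: [0.6, -0.4, -0.7]
finger_gap: 0.463
gripper_force: 51.3
```

```bash
python3 -c "
from h import *
go(.621,-.238,.063,-90);print(manip.sense()['finger_gap'])"
```

```text
pos [ 0.6217 -0.2384  0.1273] cur yaw -90.0 q6 1.04 t 32.4 | shift cm [-0.06 -0.04  6.43] turn [-0.   0.1 -0. ]
0.4627845263664807
```

>>> carry_out(targets=[[[0,0,3,0,0,0,3],[0,0,5.5,0,0,0,3],[0,0,6.2,0,0,0,3],[0,0,6.4,0,0,0,3],[0,0,6.4,0,0,0,3],[0,0,6.4,0,0,0,3]]])

```text
t: 32.87
tcp_pos: [0.6237, -0.2396, 0.0653]
tool_rot: [1.0, -0.0, 0.002, 0.001]
force: [0.7, 0.2, -0.7]
finger_gap: 0.464
gripper_force: 51.3
```

>>> carry_out(targets=[[[0,0,0,0,0,0,6.5],[0,0,0,0,0,0,6.5],[0,0,0,0,0,0,6.5],[0,0,0,0,0,0,6.5],[0,0,-4,0,0,0,6.5],[0,0,-8,0,0,0,8.5],[0,0,-12,0,0,0,8.5],[0,0,-14,0,0,0,8.5],[0,0,-14,0,0,0,8.5],[0,0,-14,0,0,0,8.5]]])

```text
t: 33.7
tcp_pos: [0.623, -0.2392, 0.205]
tool_rot: [1.0, -0.0, 0.002, 0.001]
force: [-0.0, 0.2, -1.1]
finger_gap: 0.994
gripper_force: 0.0
```

```bash
python3 -c "
from meas import *
im,info=grab('w10')
rects('jar1',im,info,lambda H,S,V:(S<60)&(V>150),.068,(.621,-.238),.04)
legs(cur(),[(.676,.0406,.20,-90)])"
```

```text
jar1 px [256. 187.] xy mm [ 617.5 -240.3] LW [58.1 40.3] long dir 10.5
leg [  5.4 -27.9   0.3] turn -0.0
```

>>> carry_out(targets=[[[5.4,-27.9,0.3,0,0,0,8.5],[5.4,-27.9,0.3,0,0,0,8.5],[5.4,-27.9,0.3,0,0,0,8.5],[5.4,-27.9,0.3,0,0,0,8.5],[5.4,-27.9,0.3,0,0,0,8.5],[5.4,-27.9,0.3,0,0,0,8.5],[5.4,-27.9,0.3,0,0,0,8.5],[5.4,-27.9,0.3,0,0,0,8.5],[5.4,-27.9,0.3,0,0,0,8.5],[5.4,-27.9,0.3,0,0,0,8.5]]])

```text
t: 34.58
tcp_pos: [0.6753, 0.0401, 0.1978]
tool_rot: [1.0, 0.0, -0.002, 0.0]
force: [0.0, -1.0, 0.7]
finger_gap: 0.993
gripper_force: 0.0
```

```bash
python3 -c "
from meas import *
im,info=grab('w11')
rects('jar2',im,info,lambda H,S,V:(S<60)&(V>150),.064,(.676,.041),.06)
go(.676,.0406,.056,-90)
im=cams.snapshot('top')[:,:,::-1].copy();info=cams.camera_info('top');cv2.imwrite('pics/top2.png',im)
rects('jar1',im,info,lambda H,S,V:(S<60)&(V>170),.068,(.621,-.238),.04,60)
"
```

```text
jar2 px [254. 178.] xy mm [679.2  41.6] LW [42.7 39.9] long dir -0.0
pos [0.6756 0.0392 0.1983] cur yaw -90.1 q6 1.47 t 34.6 | shift cm [ 0.08 -0.14 14.23] turn [ 0.   0.2 -0.1]
jar1 px [345. 149.] xy mm [ 621. -241.] LW [39.6 38.7] long dir 45.8
```

>>> carry_out(targets=[[[0.2,-0.2,4,0,0,0,8.5],[0.2,-0.2,8,0,0,0,8.5],[0.2,-0.2,12,0,0,0,8.5],[0.2,-0.2,14.2,0,0,0,8.5],[0.2,-0.2,14.2,0,0,0,8.5],[0.2,-0.2,14.2,0,0,0,3],[0.2,-0.2,14.2,0,0,0,3],[0.2,-0.2,14.2,0,0,0,3],[0.2,-0.2,14.2,0,0,0,3],[0.2,-0.2,14.2,0,0,0,3],[0.2,-0.2,14.2,0,0,0,3],[0.2,-0.2,14.2,0,0,0,3]]])

```text
t: 35.68
tcp_pos: [0.6804, 0.0416, 0.0609]
tool_rot: [1.0, -0.0, 0.003, 0.001]
force: [-0.1, -2.0, 7.1]
finger_gap: 0.459
gripper_force: 50.2
```

>>> carry_out(targets=[[[0,0,-4,0,0,0,3],[0,0,-8,0,0,0,3],[0,0,-12,0,0,0,3],[0,0,-14,0,0,0,3],[0,0,-14,0,0,0,3],[0,0,-14,0,0,0,3]]])

```text
t: 36.18
tcp_pos: [0.6791, 0.0423, 0.2003]
tool_rot: [1.0, -0.0, 0.002, 0.0]
force: [-1.2, -0.2, -1.4]
finger_gap: 0.459
gripper_force: 51.0
```

```bash
python3 -c "
from h import *
legs(cur(),[(.503,-.240,.20,-90)]);print(manip.sense()['finger_gap'])"
```

```text
leg [-17.6  28.2   0. ] turn -0.0
0.459375487193192
```

>>> carry_out(targets=[[[-17.6,28.2,0,0,0,0,3],[-17.6,28.2,0,0,0,0,3],[-17.6,28.2,0,0,0,0,3],[-17.6,28.2,0,0,0,0,3],[-17.6,28.2,0,0,0,0,3],[-17.6,28.2,0,0,0,0,3],[-17.6,28.2,0,0,0,0,3],[-17.6,28.2,0,0,0,0,3],[-17.6,28.2,0,0,0,0,3],[-17.6,28.2,3.5,0,0,0,3],[-17.6,28.2,7,0,0,0,3],[-17.6,28.2,7,0,0,0,3]]])

```text
t: 37.18
tcp_pos: [0.4971, -0.2365, 0.1207]
tool_rot: [1.0, -0.001, -0.007, -0.005]
force: [-0.6, 0.9, -2.9]
finger_gap: 0.465
gripper_force: 51.0
```

>>> carry_out(targets=[[[0,0,0,0,0,0,3],[0,0,0,0,0,0,3]]])

```text
t: 37.35
tcp_pos: [0.5024, -0.2394, 0.128]
tool_rot: [1.0, -0.0, -0.0, -0.0]
force: [-0.0, -0.0, -1.6]
finger_gap: 0.46
gripper_force: 51.0
```

```bash
python3 -c "
from h import *
go(.503,-.241,.0655,-90);print(manip.sense()['finger_gap'])"
```

```text
pos [ 0.5024 -0.2394  0.128 ] cur yaw -90.0 q6 0.93 t 37.4 | shift cm [0.06 0.17 6.25] turn [-0.  0. -0.]
0.4601173524767444
```

>>> carry_out(targets=[[[0.1,0.1,3,0,0,0,3],[0.1,0.1,5.2,0,0,0,3],[0.1,0.1,6,0,0,0,3],[0.1,0.1,6.2,0,0,0,3],[0.1,0.1,6.3,0,0,0,3],[0.1,0.1,6.3,0,0,0,3]]])

```text
t: 37.85
tcp_pos: [0.5043, -0.2412, 0.0664]
tool_rot: [1.0, -0.0, 0.001, 0.001]
force: [1.4, 0.2, -0.9]
finger_gap: 0.46
gripper_force: 51.1
```

>>> carry_out(targets=[[[0,0,0,0,0,0,6.5],[0,0,0,0,0,0,6.5],[0,0,0,0,0,0,6.5],[0,0,0,0,0,0,6.5],[0,0,-4,0,0,0,6.5],[0,0,-8,0,0,0,8.5],[0,0,-12,0,0,0,8.5],[0,0,-14,0,0,0,8.5],[-6,0,-14,0,0,0,8.5],[-6,0,-14,0,0,0,8.5],[-6,0,-14,0,0,0,8.5],[-6,0,-14,0,0,0,8.5]]])

```text
t: 38.85
tcp_pos: [0.4427, -0.2407, 0.2054]
tool_rot: [1.0, -0.001, 0.0, 0.0]
force: [0.4, -0.7, 1.0]
finger_gap: 0.995
gripper_force: 0.0
```

```bash
python3 -c "
from meas import *
im,info=grab('w12')
for w in((.503,-.24),(.621,-.24)): rects('jar',im,info,lambda H,S,V:(S<45)&(V>150),.068,w,.04)
print(np.round(cur(),4),manip.sense()['q'].round(2))"
```

```text
jar px [256. 113.] xy mm [ 501.6 -241.3] LW [40.2 39. ] long dir -0.2
[  0.4437  -0.2411   0.2053 -90.0837] [-0.72  0.43  1.78  0.    0.93  0.85]
```

View pics/w12.png

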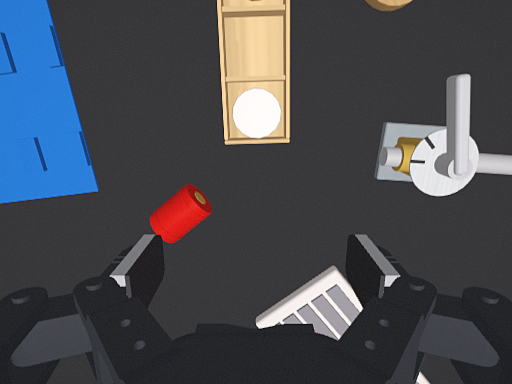

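Jar 2 stands in the near cell at (256,113), and the base of jar 1 shows in the far cell at the top edge. The valve disc is at (444,161) with the lever running to (458,78). I'll now locate the lever.

```bash
python3 -c "
from meas import *
info=dict(np.load('w12.npz'))
print(cast(info,[[459,168],[458,78]],.088).round(4), cast(info,[444,161],.062).round(4))
a=cast(info,[[459,168]],.088)[0]
legs(cur(),[(a[0]-.05,a[1],.22,-90)])"
```

```text
[[ 0.4594 -0.4033  0.088 ]
 [ 0.5275 -0.3907  0.088 ]] [[ 0.4603 -0.4066  0.062 ]]
leg [-3.4 16.2 -1.5] turn -0.1
```

>>> carry_out(targets=[[[-3.4,16.2,-1.5,0,0,0,8.5],[-3.4,16.2,-1.5,0,0,0,8.5],[-3.4,16.2,-1.5,0,0,0,8.5],[-3.4,16.2,-1.5,0,0,0,8.5],[-3.4,16.2,-1.5,0,0,0,8.5],[-3.4,16.2,-1.5,0,0,0,8.5],[-3.4,16.2,-1.5,0,0,0,8.5],[-3.4,16.2,-1.5,0,0,0,8.5]]])

```text
t: 39.57
tcp_pos: [0.4096, -0.4011, 0.2193]
tool_rot: [1.0, 0.0, -0.0, -0.001]
force: [0.3, -0.2, 0.7]
finger_gap: 0.998
gripper_force: 0.0
```

Run:
```python
from meas import *
im,info=grab('w13'); print(np.round(cur(),4))
c=im[40:260,150:370]; cv2.imwrite("pics/w13c.png",cv2.resize(c,None,fx=2.6,fy=2.6,interpolation=cv2.INTER_CUBIC))
t=cams.snapshot('top')[:,:,::-1]; cv2.imwrite("pics/top3.png",t)
```

```text
[  0.4096  -0.4009   0.2194 -89.9356]
```

View pics/w13c.png

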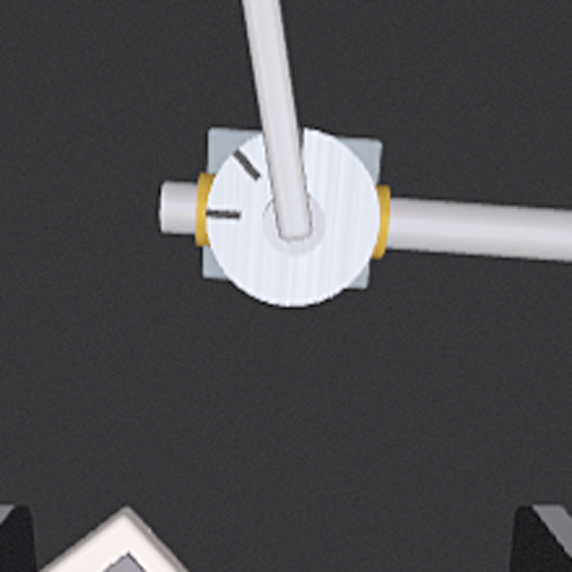

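The crop shows the disc centred at (292,217), the half mark at about (247,165), the full mark at about (223,214), and the lever running from the hub (293,225) up to (262,0).

Run:
```python
from meas import *
info=dict(np.load('w13.npz')); im=cv2.imread('pics/w13.png')
f=lambda p:np.array(p)/2.6+[150,40]
L=cast(info,[f((262,0)),f((293,225))],.088); d=L[0]-L[1]; print("lever",L.round(4),np.degrees(np.arctan2(d[1],d[0])))
C=cast(info,f((292,217)),.063)[0]; print("disc",C.round(4))
for m in((223,214),(247.5,165.5)):
    d=cast(info,f(m),.063)[0]-C; print("mark",np.degrees(np.arctan2(d[1],d[0])))
# lever tip
H,S,V=cv2.split(cv2.cvtColor(im,cv2.COLOR_BGR2HSV))
for z,n in((.088,"lever"),):
    m=(V>120)&(S<60); m[:, :150]=0; m[:,370:]=0; m[95:]=0
    for c in blobs(m,80):
        W=cast(info,c[:,0,:],z)[:,:2].astype(np.float32)*1000; (cx,cy),(w,h),a=cv2.minAreaRect(W)
        if w<h:w,h,a=h,w,a+90
        print(n,c[:,0].min(0),c[:,0].max(0),np.round([cx,cy,w,h,a],1)); print("far end",W[W[:,0]>W[:,0].max()-4].mean(0))
```

```text
lever [[ 0.5229 -0.3969  0.088 ]
 [ 0.4582 -0.4064  0.088 ]] 8.369413024558506
disc [ 0.459  -0.4067  0.063 ]
mark 87.56840861346357
mark 41.58325925075783
lever [230  30] [264  94] [ 506.7 -393.8   46.2   27.     0. ]
far end [ 528.73944 -395.84152]
```

Run:
```python
from h import *
legs(cur(),[(.5104,-.3991,.15,-81.6),(.5104,-.3991,.084,-81.6)])
for t in np.arange(5.5,34,5.5): a=np.radians(t); print(t,round(5.2*(np.cos(a)-1),2),round(-5.2*np.sin(a),2))
# initial top view: lever & pipe directions
im=cv2.imread("pics/top0.png"); info=dict(np.load("top_cal.npz"))
print(proj(info,[[.459,-.4067,.088],[.5312,-.396,.088],[.459,-.4067,.04],[.45,-.55,.04]]).round(1))
```

```text
leg [10.1 -0.2  7. ] turn -8.3
leg [0.  0.  6.6] turn 0.0
5.5 -0.02 -0.5
11.0 -0.1 -0.99
16.5 -0.21 -1.48
22.0 -0.38 -1.95
27.5 -0.59 -2.4
33.0 -0.84 -2.83
[[413.6 213.8]
 [409.  184.7]
 [405.9 214.4]
 [460.8 219.3]]
```

>>> carry_out(targets=[[[10.1,-0.2,7,0,0,-8.3,5],[10.1,-0.2,7,0,0,-8.3,5],[10.1,-0.2,7,0,0,-8.3,5],[10.1,-0.2,7,0,0,-8.3,5],[10.1,-0.2,7,0,0,-8.3,5],[10.1,-0.2,7,0,0,-8.3,5],[10.1,-0.2,7,0,0,-8.3,5],[10.1,-0.2,7,0,0,-8.3,5]]], force=25)

```text
t: 40.33
tcp_pos: [0.5096, -0.4011, 0.1515]
tool_rot: [0.997, 0.072, 0.001, 0.001]
force: [-0.6, -0.6, 0.6]
finger_gap: 0.586
gripper_force: 0.0
```

```bash
python3 -c "
from meas import *
go(.5104,-.3991,.084,-81.6)
im,info=grab('w14')
H,S,V=cv2.split(cv2.cvtColor(im,cv2.COLOR_BGR2HSV))
for x in(.49,.50,.51,.52,.526):
    ys=np.arange(-.43,-.36,.0005); u=proj(info,np.c_[np.full_like(ys,x),ys,np.full_like(ys,.088)]).astype(np.float32)
    p=cv2.remap(V,u[:,0],u[:,1],1).ravel(); w=ys[p>120]; print(x,w.min().round(4),w.max().round(4))
"
```

```text
pos [ 0.5096 -0.4011  0.1515] cur yaw -81.8 q6 0.59 t 40.3 | shift cm [ 0.1  -0.2   6.75] turn [ 0.1 -0.1 -0.2]
0.49 -0.43 -0.3605
0.5 -0.4265 -0.378
0.51 -0.427 -0.3785
0.52 -0.402 -0.3915
0.526 -0.401 -0.3905
```

>>> carry_out(targets=[[[0.1,-0.2,3,0,0,0,5],[0.1,-0.2,6,0,0,0,5],[0.1,-0.2,6.7,0,0,0,5],[0.1,-0.2,6.7,0,0,0,5],[0.1,-0.2,6.7,0,0,0,0.5],[0.1,-0.2,6.7,0,0,0,0.5],[0.1,-0.2,6.7,0,0,0,0.5],[0.1,-0.2,6.7,0,0,0,0.5],[0.1,-0.2,6.7,0,0,0,0.5],[0.1,-0.2,6.7,0,0,0,0.5]]], force=25)

```text
t: 41.22
tcp_pos: [0.5117, -0.3996, 0.0848]
tool_rot: [0.997, 0.072, 0.001, 0.001]
force: [0.1, 0.2, 5.7]
finger_gap: 0.127
gripper_force: 28.4
```

```bash
python3 -c "
from h import *
print(np.round(cur(),4),{k:np.round(manip.sense()[k],3) for k in('force','finger_gap','gripper_force')})"
```

```text
[  0.5117  -0.3996   0.0848 -81.7111] {'force': array([0.09 , 0.171, 5.71 ]), 'finger_gap': np.float64(0.127), 'gripper_force': np.float64(28.366)}
```

>>> carry_out(targets=[[[0,-0.5,0,0,0,-5.5,0.5],[-0.1,-1,0,0,0,-11,0.5],[-0.2,-1.5,0,0,0,-16.5,0.5],[-0.4,-1.95,0,0,0,-22,0.5],[-0.6,-2.4,0,0,0,-27.5,0.5],[-0.8,-2.8,0,0,0,-33,0.5],[-0.8,-2.8,0,0,0,-33,0.5],[-0.8,-2.8,0,0,0,-33,0.5],[-0.8,-2.8,0,0,0,-33,0.5]]])

```text
t: 41.97
tcp_pos: [0.4988, -0.3718, 0.0848]
tool_rot: [0.936, 0.352, -0.0, 0.0]
force: [-1.9, 1.9, 8.4]
finger_gap: 0.119
gripper_force: 28.8
```

>>> carry_out(targets=[[[0,0,0,0,0,0,4],[0,0,0,0,0,0,4],[0,0,0,0,0,0,4],[0,0,0,0,0,0,4],[0,0,-4,0,0,0,5],[0,0,-8,0,0,0,5],[-4,0,-12,0,0,0,8],[-8,0,-14,0,0,0,8],[-8,0,-14,0,0,0,8],[-8,0,-14,0,0,0,8],[-8,0,-14,0,0,0,8]]])

```text
t: 42.88
tcp_pos: [0.4382, -0.4251, 0.2229]
tool_rot: [0.936, 0.351, 0.0, -0.0]
force: [-0.4, 0.6, -0.1]
finger_gap: 0.94
gripper_force: 0.0
```

Run:
```python
from meas import *
im,info=grab('w15'); print(np.round(cur(),4))
# rectified plan view at z=.063 around axis: up=+x, left=+y, 8 px/mm*... 
g=np.zeros((560,560,2),np.float32)
def plan(z,n):
    i,j=np.mgrid[0:560,0:560]; P=np.stack([.459+.05-i*.1/560+.02,-.4067+.05-j*.1/560,np.full(i.shape,z)],-1).reshape(-1,3)
    u=proj(info,P).astype(np.float32).reshape(560,560,2); return cv2.remap(im,u[...,0],u[...,1],cv2.INTER_LINEAR)
cv2.imwrite("pics/plan63.png",plan(.063,0)); cv2.imwrite("pics/plan88.png",plan(.088,0))
```

```text
[  0.4385  -0.424    0.2219 -48.8009]
```

View pics/plan63.png

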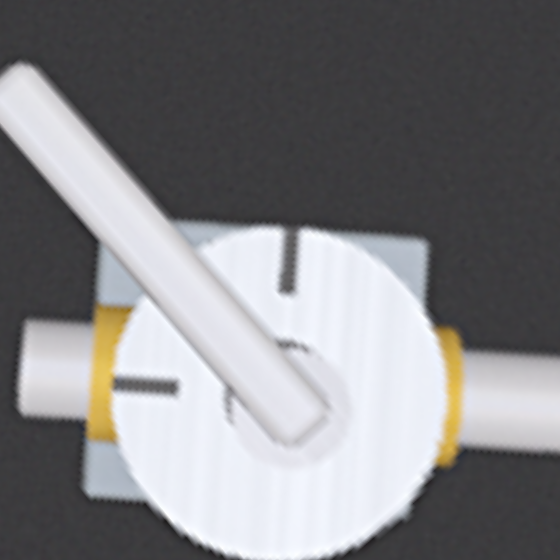

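The plan view now shows all three marks: shut at (288,260), full at (146,385), and half hidden under the lever. The lever runs from (305,425) to (20,90). That puts it close to 43°, which I'll measure more exactly.

Run:
```python
import cv2,numpy as np
im=cv2.imread("pics/plan88.png"); H,S,V=cv2.split(cv2.cvtColor(im,cv2.COLOR_BGR2HSV))
m=((V>130)); 
rows=[r for r in range(80,560,10)]
pts=[]
for r in rows:
    w=np.where(m[r])[0]
    if len(w) and w.max()-w.min()<110 and w.min()>2: pts.append((r,(w.min()+w.max())/2,w.max()-w.min()))
print(pts)
p=np.array(pts)
if len(p)>2: s=np.polyfit(p[:,0],p[:,1],1)[0]; print("lever dir",np.degrees(np.arctan(s)))
p63=cv2.imread("pics/plan63.png",0).astype(int)
a=[(r,np.average(np.arange(265,315),weights=np.clip(200-p63[r,265:315],0,None)+1e-6)) for r in range(240,290,4)]
b=[(c,np.average(np.arange(365,410),weights=np.clip(200-p63[365:410,c],0,None)+1e-6)) for c in range(122,174,4)]
a,b=np.array(a),np.array(b)
# intersection of both mark lines = centre; directions
sa,ia=np.polyfit(a[:,0],a[:,1],1); sb,ib=np.polyfit(b[:,0],b[:,1],1)
print("shut dir",np.degrees(np.arctan(sa)),"full dir",90-np.degrees(np.arctan(sb)))
r=(ib+sb*ia)/(1-sb*sa); print("centre col,row",sa*r+ia,r)
```

```text
[(80, np.float64(31.0), np.int64(18)), (90, np.float64(30.5), np.int64(41)), (130, np.float64(47.0), np.int64(78)), (140, np.float64(56.0), np.int64(78)), (150, np.float64(64.5), np.int64(77)), (160, np.float64(73.0), np.int64(78)), (170, np.float64(82.0), np.int64(78)), (180, np.float64(91.0), np.int64(78)), (190, np.float64(99.5), np.int64(79)), (200, np.float64(108.0), np.int64(78)), (210, np.float64(117.0), np.int64(78)), (220, np.float64(126.0), np.int64(78)), (530, np.float64(267.0), np.int64(68))]
lever dir 28.48963197382995
shut dir -4.8929042862876635 full dir 86.06391372326304
centre col,row 277.66600403433296 394.47014647073405
```

Run:
```python
from meas import *
im=cams.snapshot('top')[:,:,::-1].copy();info=cams.camera_info('top')
for w in((.621,-.238),(.503,-.241)): rects('jar',im,info,lambda H,S,V:(S<60)&(V>170),.068,w,.035,60)
rects('pyr top',im,info,lambda H,S,V:(S<60)&(V>100),.10,(.4966,.2608),.09,200)
s=cams.snapshot('side')[:,:,::-1]
a=cv2.resize(im[60:260,60:460],(800,400)); b=np.zeros((200,800,3),np.uint8)
b[:,:400]=cv2.resize(s[230:330,170:370],(400,200)); b[:,400:]=cv2.resize(s[90:190,190:390],(400,200))
cv2.imwrite('pics/fin.png',np.vstack([a,b]))
```

```text
jar px [345. 149.] xy mm [ 621. -241.] LW [39.6 38.7] long dir 45.8
jar px [345. 196.] xy mm [ 501.4 -242.4] LW [38.3 38. ] long dir -88.4
pyr top px [149. 193.] xy mm [492.7 240.7] LW [132.9  56.8] long dir 76.3
```

View pics/fin.png

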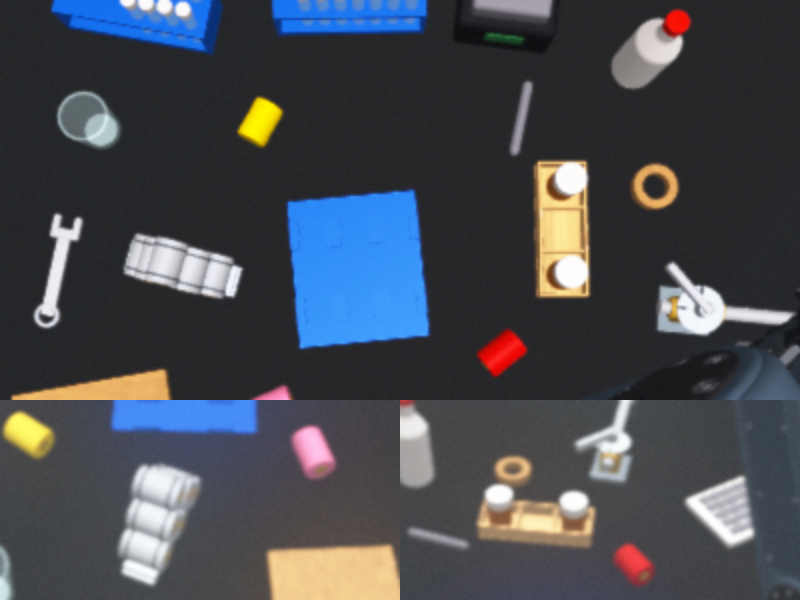

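The final views show the tray empty, the pyramid standing at (180,265), jars upright in cells at (570,180) and (570,272), the lever on the half mark, the bystanders unmoved and the gripper clear. I'm handing it in.

```bash
python3 -c "
from station import sign_off
print(sign_off())"
```

```text
the job is handed in; nothing more can be done
None
```

I handed the job in with all six canisters stacked in the cradle, both jars upright in their own cells and the purge-valve lever at about 45° as measured from the camera view; the sign-off returned no verdict.

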